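# Close down the titration carousel

## Task

The titration run is over: close every flask on the titrator's carousel with a rubber stopper from the rack, seated fully home; only the front place is open from above, so turn the carousel by its bar knob to bring each flask there. Stand the waste beaker in an empty place of the carousel and leave it turned under the delivery tip to catch the drips, with the carousel clicked home in its detent. Keep all flasks standing and leave the tape, marker and timer alone.

Things in the scene. Friction and masses are not known exactly. Their poses are not given: they have to be found in the camera images.
- carousel (a joint): turning angle of the carousel; grows counter-clockwise seen from above; turns endlessly either way. A spring detent holds it (about 0.2 N m) at every multiple of 72 degrees (1.2566 rad); let go between two of them, it runs by itself to the nearer. It starts at 0, in a detent. The knob is gripped and turned at most about one step (72 degrees) per grasp
- titrator: the instrument, fixed; origin on the carousel's axis at worktop level; the front place lies to its own -x. The carousel is a grey deck, 259 mm across, with five equal places on a circle of 88 mm radius, 72 degrees apart: collars 77 mm wide inside, rims 26 mm above their floors. A white tower, 220 mm high (its burette 330 mm), stands behind, from x = +141 mm on
- plunger (a joint): travel of the detent's sprung ball: 0 when it is home in a notch of the carousel, up to 0.005 m half-way between two notches; it moves by itself as the carousel turns
- knob (a point): middle of the black bar knob on the carousel's axis, above the guard; it turns with the carousel. The bar is 46 mm long (its own x), 16 mm thick (its own y) and 26 mm high; this point is at half its height, 214 mm above the worktop. Under the bar lies a disc 48 mm across
- front_place (a point): middle of the floor of the front place (22 mm above the worktop), fixed on the instrument; its own x points to the carousel's axis. Only this place is open from above: a clear fixed guard, 187 to 193 mm above the worktop, covers everything beyond a line across, 56 mm from this point towards the axis, the two neighbouring places included
- delivery_tip (a point): lower end of the titrant delivery tip that points down through the guard (fixed on the instrument, 181 mm above the worktop), right above the place two steps (144 degrees) counter-clockwise from the front place
- stopper_rack: white block, 54 x 196 x 40 mm, with a row of five holes (23.5 mm wide, 36 mm apart, along its own y) that hold the stoppers upright; fixed. Origin in the middle of its underside. Behind it and the beaker stand a hot plate (128 mm high, dials in front at x = 0.53, y from 0.04 to 0.28) and a meter (120 mm high, front at x = 0.56, y from -0.28 to -0.04)
- beaker_mid (a point): the waste beaker: empty glass beaker with a spout, 56 mm across (62 mm over the spout, which points to its own -y), 70 mm high, standing on the worktop at the start; this point is on its axis, half-way up
- flask_a_mouth (a point): centre of the mouth of an open conical flask that stands in a place of the carousel: base 70 mm, 128 mm high, rim 30 mm across, mouth 24 mm wide narrowing to a 20 mm bore 24 mm down. The rim is 150 mm above the worktop; own z points up. Two or three of the five flasks are there
- flask_b_mouth (a point): centre of the mouth of an open conical flask that stands in a place of the carousel: base 70 mm, 128 mm high, rim 30 mm across, mouth 24 mm wide narrowing to a 20 mm bore 24 mm down. The rim is 150 mm above the worktop; own z points up. Two or three of the five flasks are there
- flask_c_mouth (a point): centre of the mouth of an open conical flask that stands in a place of the carousel: base 70 mm, 128 mm high, rim 30 mm across, mouth 24 mm wide narrowing to a 20 mm bore 24 mm down. The rim is 150 mm above the worktop; own z points up. Two or three of the five flasks are there
- flask_d_mouth (a point): centre of the mouth of an open conical flask that stands in a place of the carousel: base 70 mm, 128 mm high, rim 30 mm across, mouth 24 mm wide narrowing to a 20 mm bore 24 mm down. The rim is 150 mm above the worktop; own z points up. Two or three of the five flasks are there
- flask_e_mouth (a point): centre of the mouth of an open conical flask that stands in a place of the carousel: base 70 mm, 128 mm high, rim 30 mm across, mouth 24 mm wide narrowing to a 20 mm bore 24 mm down. The rim is 150 mm above the worktop; own z points up. Two or three of the five flasks are there
- stopper_a_mid (a point): rubber stopper, 50 mm high, upright in the rack at the start (foot 14 mm above the worktop): a plug 26 mm long, 22 mm wide at the top and 15 mm at the foot, then a flange 30 mm wide and 4 mm thick, then a round grip 19 mm wide and 20 mm high. This point: on its axis, half-way up, 1 mm below the flange. Own z points up. There are more than are needed
- stopper_b_mid (a point): rubber stopper, 50 mm high, upright in the rack at the start (foot 14 mm above the worktop): a plug 26 mm long, 22 mm wide at the top and 15 mm at the foot, then a flange 30 mm wide and 4 mm thick, then a round grip 19 mm wide and 20 mm high. This point: on its axis, half-way up, 1 mm below the flange. Own z points up. There are more than are needed
- stopper_c_mid (a point): rubber stopper, 50 mm high, upright in the rack at the start (foot 14 mm above the worktop): a plug 26 mm long, 22 mm wide at the top and 15 mm at the foot, then a flange 30 mm wide and 4 mm thick, then a round grip 19 mm wide and 20 mm high. This point: on its axis, half-way up, 1 mm below the flange. Own z points up. There are more than are needed
- stopper_d_mid (a point): rubber stopper, 50 mm high, upright in the rack at the start (foot 14 mm above the worktop): a plug 26 mm long, 22 mm wide at the top and 15 mm at the foot, then a flange 30 mm wide and 4 mm thick, then a round grip 19 mm wide and 20 mm high. This point: on its axis, half-way up, 1 mm below the flange. Own z points up. There are more than are needed
- stopper_e_mid (a point): rubber stopper, 50 mm high, upright in the rack at the start (foot 14 mm above the worktop): a plug 26 mm long, 22 mm wide at the top and 15 mm at the foot, then a flange 30 mm wide and 4 mm thick, then a round grip 19 mm wide and 20 mm high. This point: on its axis, half-way up, 1 mm below the flange. Own z points up. There are more than are needed
- tape: roll of tape lying flat, 68 mm across, 19 mm high, to be left alone; origin in the middle of its underside
- marker: black marker pen lying down, 12 x 126 x 13 mm, long along its own y, to be left alone; origin in the middle of its underside
- timer: small white timer lying flat, 62 x 62 x 18 mm, to be left alone; origin in the middle of its underside

How it is judged:
At the end, for the whole second after the job is handed in: every flask present stands upright in its place with a stopper home in its neck (axes within 5 mm and 8 degrees, flange within 4 mm of the rim); the waste beaker stands upright in a place, within 18 mm of the delivery tip's axis; carousel at rest, detent ball home within 1 mm (((horizontal distance between stopper_a_mid and flask_a_mouth below 0.005 m and z of stopper_a_mid in the frame of flask_a_mouth between -0.006 and 0.003 m and angle between the z axis of stopper_a_mid and the z axis of flask_a_mouth, either way round below 0.14 rad) or (horizontal distance between stopper_b_mid and flask_a_mouth below 0.005 m and z of stopper_b_mid in the frame of flask_a_mouth between -0.006 and 0.003 m and angle between the z axis of stopper_b_mid and the z axis of flask_a_mouth, either way round below 0.14 rad) or (horizontal distance between stopper_c_mid and flask_a_mouth below 0.005 m and z of stopper_c_mid in the frame of flask_a_mouth between -0.006 and 0.003 m and angle between the z axis of stopper_c_mid and the z axis of flask_a_mouth, either way round below 0.14 rad) or (horizontal distance between stopper_d_mid and flask_a_mouth below 0.005 m and z of stopper_d_mid in the frame of flask_a_mouth between -0.006 and 0.003 m and angle between the z axis of stopper_d_mid and the z axis of flask_a_mouth, either way round below 0.14 rad) or (horizontal distance between stopper_e_mid and flask_a_mouth below 0.005 m and z of stopper_e_mid in the frame of flask_a_mouth between -0.006 and 0.003 m and angle between the z axis of stopper_e_mid and the z axis of flask_a_mouth, either way round below 0.14 rad)) and angle between each of flask_a_mouth, flask_b_mouth, flask_c_mouth, flask_d_mouth, flask_e_mouth, beaker_mid's own z axis and vertical below 0.1 rad and horizontal distance between each of flask_a_mouth, flask_b_mouth, flask_c_mouth, flask_d_mouth, flask_e_mouth and titrator below 0.1 m and height (world z) of each of flask_a_mouth, flask_b_mouth, flask_c_mouth, flask_d_mouth, flask_e_mouth above 0.142 m and ((horizontal distance between stopper_a_mid and flask_b_mouth below 0.005 m and z of stopper_a_mid in the frame of flask_b_mouth between -0.006 and 0.003 m and angle between the z axis of stopper_a_mid and the z axis of flask_b_mouth, either way round below 0.14 rad) or (horizontal distance between stopper_b_mid and flask_b_mouth below 0.005 m and z of stopper_b_mid in the frame of flask_b_mouth between -0.006 and 0.003 m and angle between the z axis of stopper_b_mid and the z axis of flask_b_mouth, either way round below 0.14 rad) or (horizontal distance between stopper_c_mid and flask_b_mouth below 0.005 m and z of stopper_c_mid in the frame of flask_b_mouth between -0.006 and 0.003 m and angle between the z axis of stopper_c_mid and the z axis of flask_b_mouth, either way round below 0.14 rad) or (horizontal distance between stopper_d_mid and flask_b_mouth below 0.005 m and z of stopper_d_mid in the frame of flask_b_mouth between -0.006 and 0.003 m and angle between the z axis of stopper_d_mid and the z axis of flask_b_mouth, either way round below 0.14 rad) or (horizontal distance between stopper_e_mid and flask_b_mouth below 0.005 m and z of stopper_e_mid in the frame of flask_b_mouth between -0.006 and 0.003 m and angle between the z axis of stopper_e_mid and the z axis of flask_b_mouth, either way round below 0.14 rad)) and ((horizontal distance between stopper_a_mid and flask_c_mouth below 0.005 m and z of stopper_a_mid in the frame of flask_c_mouth between -0.006 and 0.003 m and angle between the z axis of stopper_a_mid and the z axis of flask_c_mouth, either way round below 0.14 rad) or (horizontal distance between stopper_b_mid and flask_c_mouth below 0.005 m and z of stopper_b_mid in the frame of flask_c_mouth between -0.006 and 0.003 m and angle between the z axis of stopper_b_mid and the z axis of flask_c_mouth, either way round below 0.14 rad) or (horizontal distance between stopper_c_mid and flask_c_mouth below 0.005 m and z of stopper_c_mid in the frame of flask_c_mouth between -0.006 and 0.003 m and angle between the z axis of stopper_c_mid and the z axis of flask_c_mouth, either way round below 0.14 rad) or (horizontal distance between stopper_d_mid and flask_c_mouth below 0.005 m and z of stopper_d_mid in the frame of flask_c_mouth between -0.006 and 0.003 m and angle between the z axis of stopper_d_mid and the z axis of flask_c_mouth, either way round below 0.14 rad) or (horizontal distance between stopper_e_mid and flask_c_mouth below 0.005 m and z of stopper_e_mid in the frame of flask_c_mouth between -0.006 and 0.003 m and angle between the z axis of stopper_e_mid and the z axis of flask_c_mouth, either way round below 0.14 rad)) and ((horizontal distance between stopper_a_mid and flask_d_mouth below 0.005 m and z of stopper_a_mid in the frame of flask_d_mouth between -0.006 and 0.003 m and angle between the z axis of stopper_a_mid and the z axis of flask_d_mouth, either way round below 0.14 rad) or (horizontal distance between stopper_b_mid and flask_d_mouth below 0.005 m and z of stopper_b_mid in the frame of flask_d_mouth between -0.006 and 0.003 m and angle between the z axis of stopper_b_mid and the z axis of flask_d_mouth, either way round below 0.14 rad) or (horizontal distance between stopper_c_mid and flask_d_mouth below 0.005 m and z of stopper_c_mid in the frame of flask_d_mouth between -0.006 and 0.003 m and angle between the z axis of stopper_c_mid and the z axis of flask_d_mouth, either way round below 0.14 rad) or (horizontal distance between stopper_d_mid and flask_d_mouth below 0.005 m and z of stopper_d_mid in the frame of flask_d_mouth between -0.006 and 0.003 m and angle between the z axis of stopper_d_mid and the z axis of flask_d_mouth, either way round below 0.14 rad) or (horizontal distance between stopper_e_mid and flask_d_mouth below 0.005 m and z of stopper_e_mid in the frame of flask_d_mouth between -0.006 and 0.003 m and angle between the z axis of stopper_e_mid and the z axis of flask_d_mouth, either way round below 0.14 rad)) and ((horizontal distance between stopper_a_mid and flask_e_mouth below 0.005 m and z of stopper_a_mid in the frame of flask_e_mouth between -0.006 and 0.003 m and angle between the z axis of stopper_a_mid and the z axis of flask_e_mouth, either way round below 0.14 rad) or (horizontal distance between stopper_b_mid and flask_e_mouth below 0.005 m and z of stopper_b_mid in the frame of flask_e_mouth between -0.006 and 0.003 m and angle between the z axis of stopper_b_mid and the z axis of flask_e_mouth, either way round below 0.14 rad) or (horizontal distance between stopper_c_mid and flask_e_mouth below 0.005 m and z of stopper_c_mid in the frame of flask_e_mouth between -0.006 and 0.003 m and angle between the z axis of stopper_c_mid and the z axis of flask_e_mouth, either way round below 0.14 rad) or (horizontal distance between stopper_d_mid and flask_e_mouth below 0.005 m and z of stopper_d_mid in the frame of flask_e_mouth between -0.006 and 0.003 m and angle between the z axis of stopper_d_mid and the z axis of flask_e_mouth, either way round below 0.14 rad) or (horizontal distance between stopper_e_mid and flask_e_mouth below 0.005 m and z of stopper_e_mid in the frame of flask_e_mouth between -0.006 and 0.003 m and angle between the z axis of stopper_e_mid and the z axis of flask_e_mouth, either way round below 0.14 rad)) and horizontal distance between beaker_mid and delivery_tip below 0.018 m and height (world z) of beaker_mid between 0.05 and 0.063 m and value of joint plunger below 0.001 m and velocity of joint carousel between -0.05 and 0.05 rad/s); the robot touches nothing.
It fails at once if a flask is knocked over (angle between any of flask_a_mouth, flask_b_mouth, flask_c_mouth, flask_d_mouth, flask_e_mouth's own z axis and vertical above 0.5 rad).
It fails at once if the tape roll, the marker or the timer is moved by more than 5 cm (distance of any of tape, marker, timer from where it was at the start of the episode above 0.05 m).
Of flask_a, flask_b, flask_c, flask_d, flask_e only 2 to 3 are there at a start; the rules pass over those that are not, and their reading is None.
At some moment in a run one of waste_beaker may be knocked a few centimetres aside while the robot is not near it.
Once in a run the grip may slacken for a moment while it holds something.
It also fails if it takes over 210 s, if anything falls off the work surface, if the arm or the gripper's body presses on something with over 40 N, if the wrist force passes 120 N, or if a joint passes its speed limit or range.

## Robot

A 6-joint arm with a two-finger parallel gripper is mounted at the origin on a cart in front of the work surface, level with it; the furniture and walls round the work are solid. World frame = base frame: x ahead of the robot, y to its left, z up, the work surface at z = 0. Lengths are in m, angles in rad, forces in N, time in s.
With the tool pointing down it reaches from about 0.225 to 0.725 m from the base axis. Payload 3.1 kg.
Tool frame: the origin (TCP) lies at the very end of the fingers, on their centre line; the grasp point (between the pads) lies 19 mm behind it; z points along the fingers, y is the line along which they close (so a half turn about z gives the same grasp; the last joint's range is limited). The gripper opens to 85 mm and grips with 20 to 120 N. Pads are 22 mm wide; open, the fingers measure 114 mm over their backs; the gripper's body (76 mm by 85 mm) begins 54 mm behind the grasp point. The pads swing forward as they close: fully open they stand 13 mm farther back than shut.
Start: joints at [-1.311, 0.048, 0.099, 1.622, 0, 1.443], TCP at [0.199, -0.486, 0.231] pointing down, gripper open.
Joint ranges: [-2.91, 2.91], [-0.99, 1.94], [-1.21, 1.42], [-2.12, 2.29], [-1.49, 1.47], [-3.14, 3.14]. Speed limits (rad/s): [2.79, 2.79, 3.14, 3.14, 3.14, 3.14].

## Interface

Orientations are given as a unit quaternion [x, y, z, w].
In Python, from workcell import ctrl gives the robot as it stands.
- The arm moves only by the tool carry_out, never from a script. Its argument "series" is one flat list of numbers, 7 for each row, row after row: the turn, a rotation vector about the world's x, y, z in degrees, then the shift along the world's x, y, z in mm, then the finger opening in mm, from 0 to 85.4. In form: [ax, ay, az, dx, dy, dz, fingers, ax, ay, az, dx, dy, dz, fingers, ...]. A call has exactly 5 rows; each row is the pose to reach, as a shift and turn from the pose commanded when the call began; what a row does not reach only later rows make up. A row lasts 1/10 s, in which the tool goes at most 50 mm and 8.59 degrees, less where a joint would pass 70% of its speed; a pose out of reach is approached as far as the arm can. A call with a gripper value outside its range is refused whole. The fingers move at their own pace and stop on an object; "squeeze" is the grip in N (left out, the last holds). Time passes only in rows, so rows that repeat a pose let the fingers close, or fill a call up. It gives the time, the measured TCP pose, the force, the opening and the grip force at its end, in the units of the state.
- ctrl.observe(): the state, without advancing time (a new reading comes with each control period).
- ctrl.get_image(name): name is "scene" or "top" or "wrist"; returns the picture (400x640x3 uint8, red, green, blue); there is no depth.
- ctrl.camera_params(name): a dict with "mtx" (3x3 intrinsics, pixels), "rvec" (rotation vector, rad) and "tvec" (3), from world to camera coordinates, as OpenCV has them. Camera axes: x right, y down, z forward; pixel columns grow to the right and rows downward; lengths in m; the calibration is good to about 2 mm. The wrist camera is an equidistant fisheye: a pixel r from the principal point sees the ray r / f radians off the axis. A picture is of the moment at which its call begins: read the wrist's pose just before it. camera_params takes no time and is no camera call; for the wrist camera it gives the pose at the moment of the call.
- ctrl.finish_job(): hands the job in; it is judged then, once.
The state is a dict: "time": time; "joint_pos": joint angles; "joint_velocities": joint speeds; "effort": joint torques, N m; "position": TCP position; "eef_rot": TCP orientation; "contact_force": force on the tool from outside, world axes, zero at the start; "torque": the same for the moment, N m; "gripper_width": opening from 0.0 (shut) to 1.0 (fully open); "grip_force": force on a finger pad.
Only numpy, scipy, OpenCV 4.12 (cv2) and the standard library are available. Lean on these libraries where they do the work, as an engineer would, in place of code of your own. Each camera call takes 0.05 s, during which the arm holds its last target. There are 200 camera calls.

## Working session

There is one attempt and no reset: what is moved stays moved. The work goes in short steps, Python scripts to look and compute and a tool call to move; the robot and the scene stay as the last step left them, time stands still between calls to the robot, and variables do not carry over. Pictures are saved under pics/ and viewed, at most 15 in all, crops included, and the job is handed in when it is done.

Besides the shell and the picture viewer there is one more tool, called as a command line: name --argument value ..., lists and objects as JSON in quotes. carry_out: Moves the arm, as the interface text tells. Its arguments: {"type":"object","properties":{"series":{"type":"array"},"squeeze":{"type":"number"}},"required":["series"]}

```bash
ls; mkdir -p pics
cat > h.py <<'E'
import numpy as np, cv2
from workcell import ctrl
from scipy.spatial.transform import Rotation as R
def snap(n,f):
    p=ctrl.camera_params(n); im=np.asarray(ctrl.get_image(n))[:,:,::-1].copy(); cv2.imwrite('pics/'+f,im); return im,p
def ray(p,uv):
    K=np.array(p['mtx']);Rm=cv2.Rodrigues(np.array(p['rvec'],float))[0];t=np.array(p['tvec'],float).ravel()
    d=Rm.T@np.linalg.inv(K)@np.array([uv[0],uv[1],1.]); return -Rm.T@t,d
def atz(p,uv,z):
    c,d=ray(p,uv); return c+d*(z-c[2])/d[2]
def proj(p,X):
    return cv2.projectPoints(np.array(X,float).reshape(-1,3),np.array(p['rvec'],float),np.array(p['tvec'],float),np.array(p['mtx'],float),None)[0].reshape(-1,2)
E
python3 - <<'E'
from h import *
for n in('scene','top'):
    im,p=snap(n,n+'0.png'); print(n,p,ray(p,(320,200)))
    cv2.imwrite('pics/'+n+'0b.png',cv2.resize(im,(800,500),interpolation=cv2.INTER_CUBIC))
print(ctrl.observe())
E
```

```text
pics
scene {'mtx': array([[474.01124   ,   0.        , 316.81871988],
       [  0.        , 474.01124   , 208.22442329],
       [  0.        ,   0.        ,   1.        ]]), 'rvec': array([ 1.31571931, -2.21283974,  0.957955  ]), 'tvec': array([0.1892606 , 0.46988504, 1.19047253])} (array([-0.37432062,  0.43707451,  1.15874342]), array([ 0.63831783, -0.36761105, -0.67657856]))
top {'mtx': array([[387.39342702,   0.        , 317.12817002],
       [  0.        , 387.39342702, 196.97797115],
       [  0.        ,   0.        ,   1.        ]]), 'rvec': array([ 2.14593995, -2.11232966,  0.20475777]), 'tvec': array([-0.09654094,  0.54877012,  1.18155647])} (array([ 0.32552361, -0.07921517,  1.26265745]), array([ 0.17476224, -0.01455992, -0.98456182]))
{'time': 0.1, 'joint_pos': array([-1.31078907e+00,  4.86555621e-02,  9.77164939e-02,  1.62199119e+00,
        1.23260932e-05,  1.44301036e+00]), 'joint_velocities': array([ 1.53419815e-03, -1.39339356e-03,  3.45195161e-03,  1.23767891e-04,
        4.47627634e-05, -1.93554782e-03]), 'effort': array([ 4.44920021e-03, -3.39851367e+01,  3.20935822e+01,  1.57522154e-02,
       -3.18075013e-05,  3.91742276e-06]), 'position': array([ 0.19838027, -0.4854706 ,  0.23022614]), 'eef_rot': array([ 9.81260315e-01,  1.92683823e-01, -6.43366678e-05, -1.06503948e-03]), 'contact_force': array([ 0.17661651,  0.26674222, -0.30398455]), 'torque': array([ 0.04090028, -0.02159445, -0.02502972]), 'grip_force': 0.0, 'gripper_width': 0.9960881584063532}
```

View pics/top0b.png

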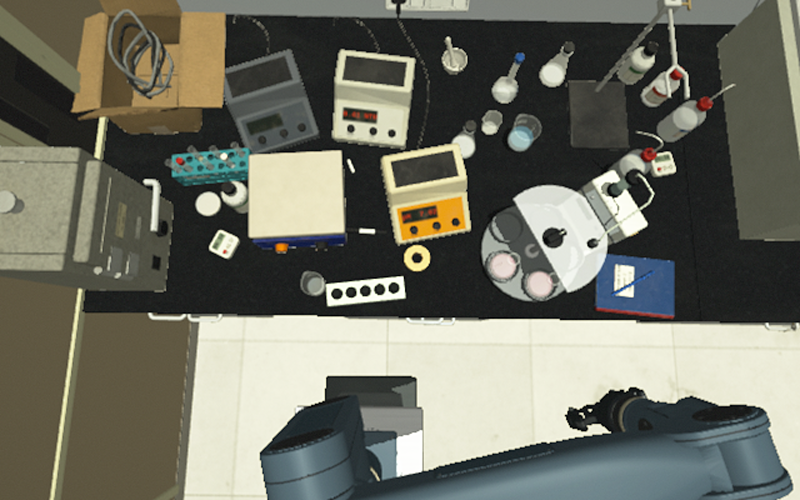

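View pics/scene0b.png

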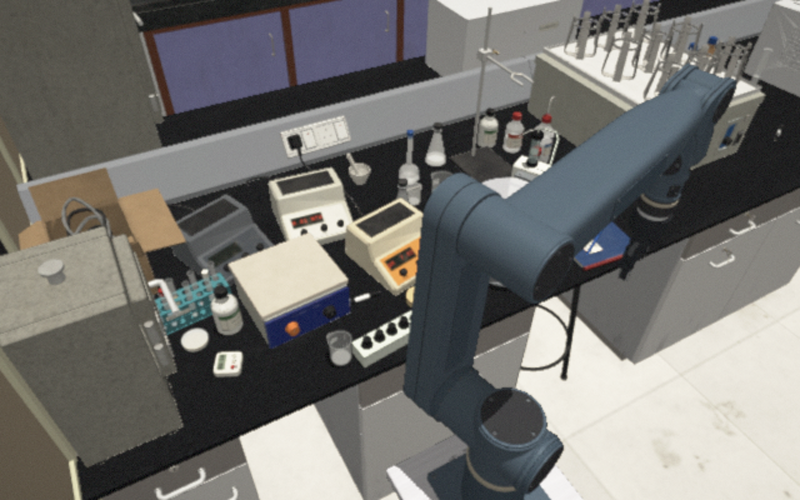

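The top view shows the carousel around (436,194), two pink flasks at about (402,212) and (432,227), the rack at (292,232), the beaker at (250,226), and the tape at (333,206), all in original pixels. I'll enlarge these areas.

Run:
```python
import cv2
im=cv2.imread('pics/top0.png')
a=cv2.resize(im[130:250,370:530],(800,600),interpolation=cv2.INTER_CUBIC)
cv2.imwrite('pics/c1.png',a)
b=cv2.resize(im[190:260,230:350],None,fx=6.5,fy=6.5,interpolation=cv2.INTER_CUBIC)
cv2.imwrite('pics/c2.png',b); print(b.shape)
```

```text
(455, 780, 3)
```

View pics/c1.png

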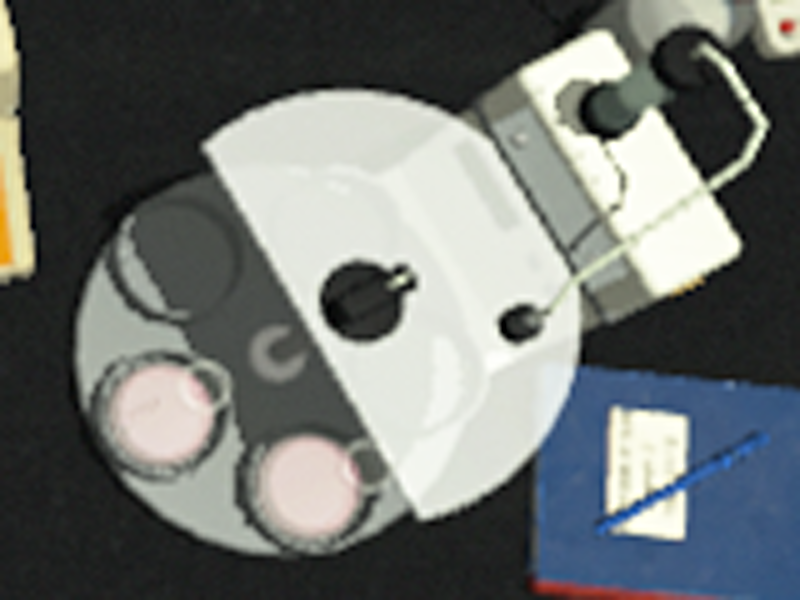

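View pics/c2.png

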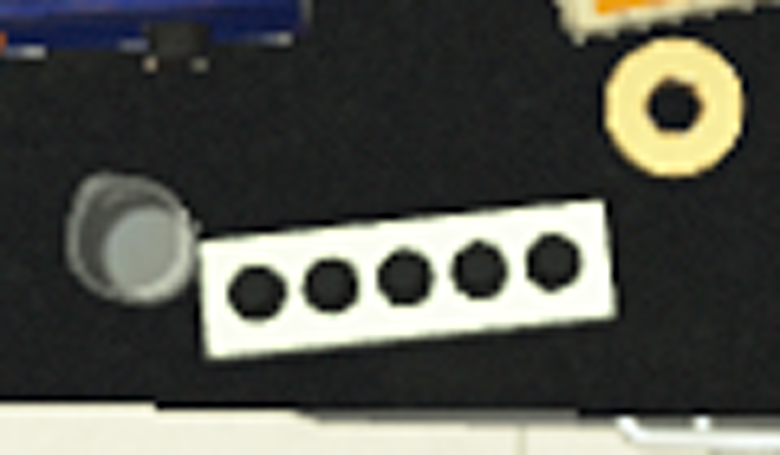

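The carousel's front faces lower-left in the picture. Flask A stands in the front place and flask B in its counter-clockwise neighbour; the other three places look empty. The beaker is at crop (135,245) with its spout to the upper left, and five stoppers are in the rack. Next I convert these to metric positions.

```bash
cat >> h.py <<'E'
from scipy.optimize import least_squares
c1=lambda u,v:(370+(u+.5)/5-.5,130+(v+.5)/5-.5)
c2=lambda u,v:(230+(u+.5)/6.5-.5,190+(v+.5)/6.5-.5)
E
python3 - <<'E'
from h import *
p=ctrl.camera_params('top')
# rack
cor=np.array([c2(198,242),c2(604,200),c2(617,318),c2(208,357)])
def rk(q):
    c,s=np.cos(q[2]),np.sin(q[2]); L=np.array([[.027,.098],[.027,-.098],[-.027,-.098],[-.027,.098]])
    P=L@np.array([[c,s],[-s,c]])+q[:2]; return (proj(p,np.c_[P,np.full(4,.04)])-cor).ravel()
r=least_squares(rk,[.38,.05,.1]); print('rack',r.x[:2],np.degrees(r.x[2]),r.fun.round(2))
q=r.x
for k in(2,1,0,-1,-2):
    print('hole',q[0]-np.sin(q[2])*.036*k,q[1]+np.cos(q[2])*.036*k)
for u,v in[(257,293),(331,286),(405,278),(479,270),(553,262)]: print('blob',atz(p,c2(u,v),.048)[:2])
print('beaker floor',atz(p,c2(145,248),.003),'rim',atz(p,c2(131,240),.07),'tape',atz(p,c2(674,108),.019))
print('knobdisc',atz(p,c1(362,300),.201),'hub',atz(p,c1(522,323),.195))
a,b=atz(p,c1(205,148),.19),atz(p,c1(420,520),.19); print('edge',a,b,np.degrees(np.arctan2(*(b-a)[1::-1])))
for n,uv in(('mouthA',(207,388)),('mouthB',(370,465))): print(n,atz(p,c1(*uv),.15))
w=ctrl.camera_params('wrist'); print(w); Rm=cv2.Rodrigues(np.array(w['rvec']))[0]; print(-Rm.T@w['tvec'],Rm[2]); print(ctrl.observe()['position'])
E
```

```text
rack [ 0.43696763 -0.01107677] 6.633678831018004 [ 0.51  0.29 -0.27  0.61 -0.5  -0.57  0.25 -0.3 ]
hole 0.42865011109784923 0.060441189202934544
hole 0.4328088685940453 0.024682208008165687
hole 0.4369676260902414 -0.011076773186603167
hole 0.4411263835864375 -0.046835754381372025
hole 0.4452851410826336 -0.08259473557614087
blob [0.4283821 0.0605339]
blob [0.43230941 0.02505878]
blob [ 0.43672501 -0.01045998]
blob [ 0.44114828 -0.04604055]
blob [ 0.44557926 -0.08168308]
beaker floor [0.45380525 0.12254551 0.003     ] rim [0.45067661 0.11861432 0.07      ] tape [ 0.52654389 -0.14103636  0.019     ]
knobdisc [ 0.54930175 -0.43687978  0.201     ] hub [ 0.53885287 -0.52878992  0.195     ]
edge [ 0.63937438 -0.3539489   0.19      ] [ 0.42733124 -0.46741263  0.19      ] -151.84888154374264
mouthA [ 0.50612786 -0.36113344  0.15      ]
mouthB [ 0.4625307  -0.45441394  0.15      ]
{'mtx': array([[309.70691629,   0.        , 317.29538898],
       [  0.        , 309.70691629, 203.99438925],
       [  0.        ,   0.        ,   1.        ]]), 'rvec': array([-2.38528911,  1.60299535,  0.25159812]), 'tvec': array([-0.52468812, -0.03999033,  0.37841955])}
[ 0.26996131 -0.4568553   0.37215901] [-0.28294174 -0.11460515 -0.95226553]
[ 0.19838027 -0.4854706   0.23022614]
```

carry_out --series '[0, 0, 8, 24, 40, 10, 60, 0, 0, 16, 48, 80, 20, 60, 0, 0, 24, 72, 120, 20, 60, 0, 0, 32, 96, 160, 20, 45, 0, 0, 40, 120, 200, 20, 40]' --squeeze 50

```text
time: 0.6
position: [0.319, -0.2843, 0.2509]
eef_rot: [0.855, 0.519, 0.0, -0.0]
contact_force: [1.0, -0.0, -0.0]
gripper_width: 0.471
grip_force: 0.0
```

carry_out --series '[0, 0, 8, 25, 40, 0, 40, 0, 0, 16, 50, 80, -20, 40, 0, 0, 24, 75, 120, -50, 40, 0, 0, 32, 100, 160, -80, 40, 0, 0, 40, 126, 204, -100, 40]'

```text
time: 1.1
position: [0.4359, -0.0941, 0.1562]
eef_rot: [0.626, 0.78, -0.0, -0.001]
contact_force: [1.4, -0.6, -0.5]
gripper_width: 0.468
grip_force: 0.0
```

carry_out --series '[0, 0, 6, 0, 0, 0, 40, 0, 0, 6, 0, 0, 0, 40, 0, 0, 6, 0, 0, 0, 40, 0, 0, 6, 0, 0, 0, 40, 0, 0, 6, 0, 0, 0, 40]'

```text
time: 1.6
position: [0.4363, -0.0971, 0.159]
eef_rot: [0.587, 0.809, 0.0, 0.001]
contact_force: [-0.4, -0.0, 0.0]
gripper_width: 0.466
grip_force: 0.0
```

```bash
cat >> h.py <<'E'
def wproj(p,X):
    Rm=cv2.Rodrigues(np.array(p['rvec'],float))[0]; Y=np.array(X,float).reshape(-1,3)@Rm.T+np.array(p['tvec']).ravel()
    K=p['mtx']; th=np.arctan2(np.hypot(Y[:,0],Y[:,1]),Y[:,2]); ph=np.arctan2(Y[:,1],Y[:,0])
    return np.c_[K[0,2]+K[0,0]*th*np.cos(ph),K[1,2]+K[1,1]*th*np.sin(ph)]
def watz(p,uv,z):
    K=p['mtx'];Rm=cv2.Rodrigues(np.array(p['rvec'],float))[0]; a=(uv[0]-K[0,2])/K[0,0];b=(uv[1]-K[1,2])/K[1,1];th=np.hypot(a,b)
    d=Rm.T@np.array([np.sin(th)*a/th,np.sin(th)*b/th,np.cos(th)]); c=-Rm.T@np.array(p['tvec']).ravel(); return c+d*(z-c[2])/d[2]
def st():
    o=ctrl.observe(); M=R.from_quat(o['eef_rot']).as_matrix()
    print('t %.2f'%o['time'],'tcp',o['position'].round(4),'toolx %.1f'%np.degrees(np.arctan2(M[1,0],M[0,0])),'z',M[:,2].round(3),'F',o['contact_force'].round(1),'w %.1fmm'%(o['gripper_width']*85.4),'g %.1f'%o['grip_force'],'q6 %.2f'%o['joint_pos'][5])
E
python3 - <<'E'
from h import *
st(); im,p=snap('wrist','w1.png')
print(wproj(p,[[.4453,-.0826,.064],[.4411,-.0468,.064],ctrl.observe()['position']]))
E
```

```text
t 1.60 tcp [ 0.4363 -0.0971  0.159 ] toolx 108.0 z [ 0.001 -0.001 -1.   ] F [-0.4 -0.   0. ] w 39.8mm g 0.0 q6 0.89
[[334.93992519 192.60852699]
 [344.73411556 148.51423902]
 [319.33458092 262.66484698]]
```

View pics/w1.png

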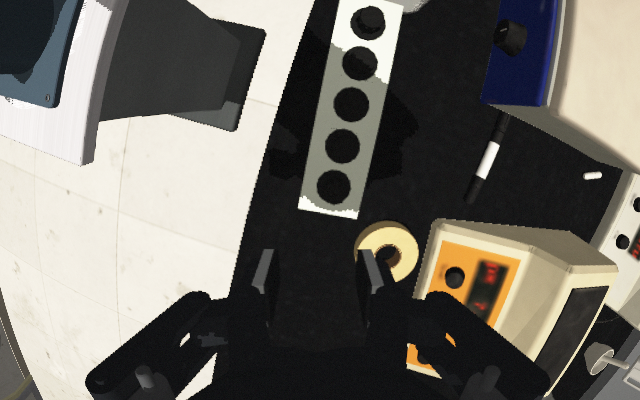

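The wrist view shows the row of stoppers at (333,187), (342,146), (351,104), (360,63) and (368,22). The tape is at (387,252) and the marker at (490,155).

Run:
```python
from h import *
p=ctrl.camera_params('wrist'); im=cv2.imread('pics/w1.png')
for uv in[(333,187),(342,146),(351,104),(360,63)]: print(watz(p,uv,.044)[:2],watz(p,uv,.05)[:2],watz(p,uv,.064)[:2])
print(wproj(p,[[.4453,-.0826,.044],[.4453,-.0826,.064]]))
cv2.imwrite('pics/w1c.png',cv2.resize(im[120:230,280:400],None,fx=5,fy=5,interpolation=cv2.INTER_CUBIC))
```

```text
[ 0.44493701 -0.08329843] [ 0.4441472  -0.08189627] [ 0.44230429 -0.07862457]
[ 0.44072153 -0.04742028] [ 0.44003019 -0.04685626] [ 0.43841706 -0.04554021]
[ 0.43647887 -0.01176359] [ 0.43588664 -0.01203253] [ 0.43450478 -0.01266007]
[0.43259009 0.0234269 ] [0.43208871 0.02233588] [0.43091881 0.01979018]
[[333.6624219  186.37916995]
 [334.94689038 192.72635136]]
```

View pics/w1c.png

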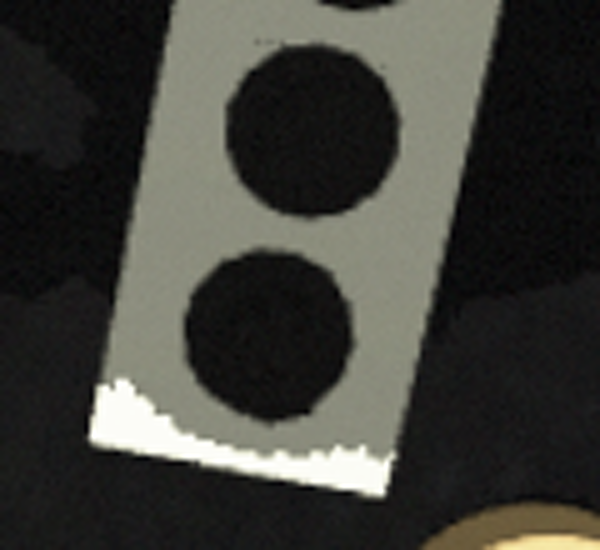

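carry_out --series '[0, 0, 0, 8.7, 14, 0, 40, 0, 0, 0, 8.7, 14, -40, 40, 0, 0, 0, 8.7, 14, -75, 40, 0, 0, 0, 8.7, 14, -95, 40, 0, 0, 0, 8.7, 14, -95, 40]'

```text
time: 2.15
position: [0.4418, -0.0815, 0.06]
eef_rot: [0.587, 0.81, -0.001, -0.003]
contact_force: [-0.2, -0.1, 0.7]
gripper_width: 0.469
grip_force: 0.0
```

```bash
python3 -c "from h import *;st()"
```

```text
t 2.15 tcp [ 0.4418 -0.0815  0.06  ] toolx 108.1 z [-0.007  0.002 -1.   ] F [-0.2 -0.1  0.7] w 40.1mm g 0.0 q6 0.92
```

carry_out --series '[0, 0, 0, 2, -1, -8, 40, 0, 0, 0, 2, -1, -13, 40, 0, 0, 0, 2, -1, -13, 40, 0, 0, 0, 2, -1, -13, 5, 0, 0, 0, 2, -1, -13, 5]'

```text
time: 2.65
position: [0.4474, -0.0833, 0.0516]
eef_rot: [0.586, 0.81, -0.0, 0.001]
contact_force: [-1.6, 0.1, 1.4]
gripper_width: 0.194
grip_force: 48.7
```

carry_out --series '[0, 0, 0, 0, 0, 0, 5, 0, 0, 0, 0, 0, 0, 5, 0, 0, 0, 0, 0, 0, 5, 0, 0, 0, 0, 0, 0, 5, 0, 0, 0, 0, 0, 0, 5]'

```text
time: 3.15
position: [0.4474, -0.0833, 0.0515]
eef_rot: [0.586, 0.81, -0.0, 0.001]
contact_force: [-1.8, -0.3, 5.9]
gripper_width: 0.196
grip_force: 48.9
```

```bash
python3 -c "from h import *;st()"
```

```text
t 3.15 tcp [ 0.4474 -0.0833  0.0515] toolx 108.2 z [ 0.001 -0.001 -1.   ] F [-1.8 -0.3  5.9] w 16.7mm g 48.9 q6 0.92
```

carry_out --series '[0, 0, 0, 0, 0, 20, 5, 0, 0, 0, 0, 0, 50, 5, 0, 0, 0, 0, 0, 90, 5, 0, 0, 0, 0, 0, 130, 5, 0, 0, 0, 0, -10, 165, 5]'

```text
time: 3.65
position: [0.4471, -0.0922, 0.2172]
eef_rot: [0.586, 0.811, 0.001, 0.0]
contact_force: [0.7, -0.2, -0.1]
gripper_width: 0.191
grip_force: 48.8
```

carry_out --series '[0, 0, 0, 5, -30, 20, 5, 0, 0, 0, 10, -60, 25, 5, 0, 0, 0, 15, -90, 25, 5, 0, 0, 0, 20, -120, 25, 5, 0, 0, 0, 25, -150, 25, 5]'

```text
time: 4.15
position: [0.4723, -0.2441, 0.2401]
eef_rot: [0.586, 0.81, 0.0, 0.0]
contact_force: [0.5, -0.6, -0.1]
gripper_width: 0.194
grip_force: 48.8
```

carry_out --series '[0, 0, 0, 8, -25, 0, 5, 0, 0, 0, 15, -45, 0, 5, 0, 0, 0, 18, -55, 0, 5, 0, 0, 0, 18, -55, 0, 5, 0, 0, 0, 18, -55, 0, 5]'

```text
time: 4.65
position: [0.4897, -0.2972, 0.2402]
eef_rot: [0.586, 0.81, 0.0, -0.001]
contact_force: [-0.3, 0.7, 0.4]
gripper_width: 0.189
grip_force: 48.8
```

Run:
```python
from h import *
st(); im,p=snap('wrist','w2.png'); st()
print(wproj(p,[[.506,-.361,.15],[.5,-.35,.15],ctrl.observe()['position']]))
```

```text
t 4.65 tcp [ 0.4897 -0.2972  0.2402] toolx 108.2 z [-0.001  0.001 -1.   ] F [-0.3  0.7  0.4] w 16.2mm g 48.8 q6 0.59
t 4.70 tcp [ 0.4898 -0.2969  0.2404] toolx 108.3 z [-0.     0.001 -1.   ] F [0.3 0.  0.2] w 16.5mm g 48.8 q6 0.59
[[313.42451004 279.21707221]
 [310.69841761 267.02250413]
 [319.55124145 262.70365328]]
```

View pics/w2.png

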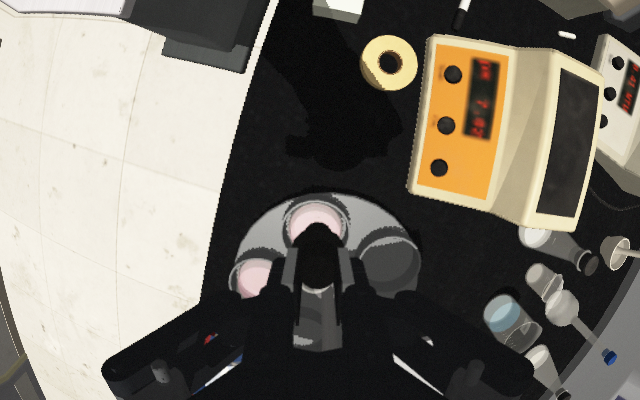

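carry_out --series '[0, 0, 0, 6, -25, 0, 5, 0, 0, 0, 12, -50, 0, 5, 0, 0, 0, 16.5, -64, 0, 5, 0, 0, 0, 16.5, -64, -20, 5, 0, 0, 0, 16.5, -64, -45, 5]'

```text
time: 5.2
position: [0.5074, -0.3621, 0.197]
eef_rot: [0.586, 0.81, -0.0, 0.002]
contact_force: [0.0, -0.0, -0.2]
gripper_width: 0.189
grip_force: 48.8
```

carry_out --series '[0, 0, 0, 0, 0, -5, 5, 0, 0, 0, 0, 0, -10, 5, 0, 0, 0, 0, 0, -15, 5, 0, 0, 0, 0, 0, -20, 5, 0, 0, 0, 0, 0, -20, 5]'

```text
time: 5.7
position: [0.5065, -0.3618, 0.1754]
eef_rot: [0.586, 0.81, -0.0, 0.0]
contact_force: [0.6, -0.1, 0.2]
gripper_width: 0.194
grip_force: 48.9
```

Run:
```python
from h import *
st()
```

```text
t 5.70 tcp [ 0.5065 -0.3618  0.1754] toolx 108.2 z [ 0. -0. -1.] F [ 0.6 -0.1  0.2] w 16.6mm g 48.9 q6 0.52
```

carry_out --series '[0, 0, 0, 0, 0, -5, 5, 0, 0, 0, 0, 0, -9, 5, 0, 0, 0, 0, 0, -12, 5, 0, 0, 0, 0, 0, -14.5, 5, 0, 0, 0, 0, 0, -14.5, 5]'

```text
time: 6.2
position: [0.5069, -0.3621, 0.1614]
eef_rot: [0.586, 0.81, 0.0, 0.001]
contact_force: [0.7, 0.4, 1.9]
gripper_width: 0.192
grip_force: 49.1
```

Run:
```python
from h import *
st(); im,p=snap('wrist','w3.png'); 
cv2.imwrite('pics/w3c.png',cv2.resize(im[170:370,220:430],None,fx=3,fy=3,interpolation=cv2.INTER_CUBIC))
```

```text
t 6.20 tcp [ 0.5069 -0.3621  0.1614] toolx 108.2 z [ 0.001 -0.001 -1.   ] F [0.7 0.4 1.9] w 16.4mm g 49.1 q6 0.52
```

View pics/w3c.png

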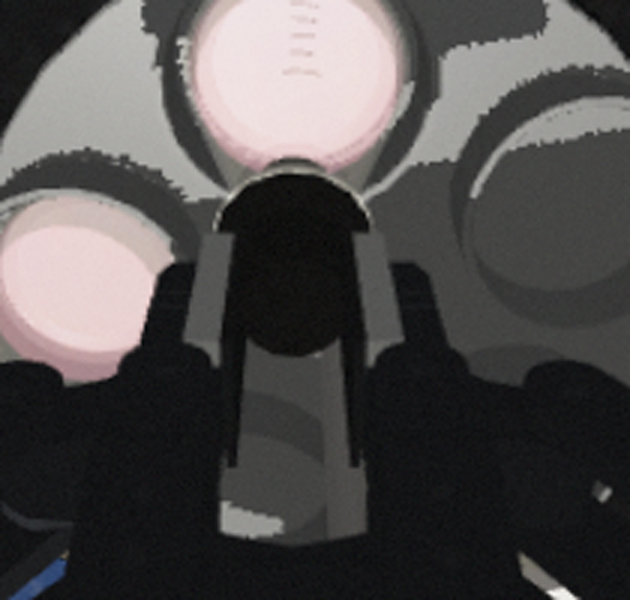

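The flange sits on the rim with even glass showing round it. Flask B is on the left, and the right-hand place is empty. I'll press slightly and check the force.

carry_out --series '[0, 0, 0, 0, 0, -0.5, 5, 0, 0, 0, 0, 0, -1, 5, 0, 0, 0, 0, 0, -1.5, 5, 0, 0, 0, 0, 0, -2, 5, 0, 0, 0, 0, 0, -2, 5]'

```text
time: 6.75
position: [0.5074, -0.3623, 0.1612]
eef_rot: [0.586, 0.81, 0.0, 0.002]
contact_force: [0.4, 0.8, 7.4]
gripper_width: 0.194
grip_force: 49.5
```

carry_out --series '[0, 0, 0, 0, 0, 1, 40, 0, 0, 0, 0, 0, 2, 40, 0, 0, 0, 0, 0, 2, 40, 0, 0, 0, 0, 0, 35, 40, 0, 0, 0, 0, 0, 80, 40]'

```text
time: 7.25
position: [0.5043, -0.3604, 0.2344]
eef_rot: [0.586, 0.81, 0.0, -0.005]
contact_force: [0.8, -0.4, 0.8]
gripper_width: 0.467
grip_force: 0.0
```

carry_out --series '[0, 0, 4, 0, 0, 20, 40, 0, 0, 8, 14, -25, 20, 40, 0, 0, 10.5, 28, -50, 20, 40, 0, 0, 10.5, 42, -75, 20, 40, 0, 0, 10.5, 42, -75, 20, 40]'

```text
time: 7.75
position: [0.5487, -0.4398, 0.2529]
eef_rot: [0.511, 0.86, 0.0, -0.003]
contact_force: [0.2, 0.2, -1.4]
gripper_width: 0.47
grip_force: 0.0
```

Run:
```python
from h import *
st(); im,p=snap('wrist','w4.png'); q=ctrl.camera_params('wrist')
print(wproj(p,[[.549,-.437,.227],[.507,-.361,.174]]))
cv2.imwrite('pics/w4c.png',cv2.resize(im[130:330,180:460],None,fx=2.8,fy=2.8,interpolation=cv2.INTER_CUBIC))
```

```text
t 7.75 tcp [ 0.5487 -0.4398  0.2529] toolx 118.6 z [-0.005  0.003 -1.   ] F [ 0.2  0.2 -1.4] w 40.1mm g 0.0 q6 0.30
[[322.04733818 238.81898007]
 [320.80729019  92.4539649 ]]
```

View pics/w4c.png

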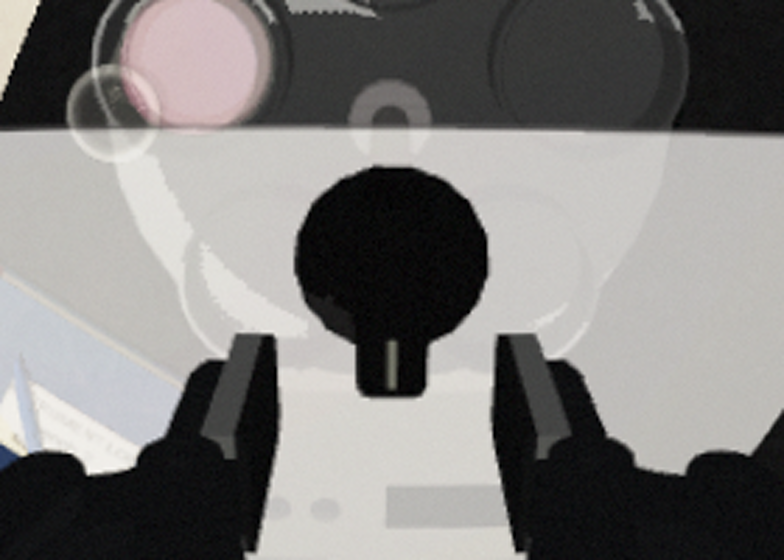

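The bar is aligned with the tool. The disc's centre is at about (320,222) in the full picture, and both places under the guard are empty, so there are only two flasks.

Run:
```python
from h import *
p=ctrl.camera_params('wrist'); st()
for z in(.198,.201): print(watz(p,(320,222),z))
print(watz(p,(320,271),.227)) # far end of bar top
```

```text
t 7.80 tcp [ 0.5481 -0.4381  0.2544] toolx 118.6 z [-0.004  0.004 -1.   ] F [-0.5  1.7 -0.8] w 40.3mm g 0.0 q6 0.30
[ 0.54794717 -0.43654317  0.198     ]
[ 0.54738318 -0.43555     0.201     ]
[ 0.55840327 -0.45587776  0.227     ]
```

carry_out --series '[0, 0, 0, 0, 1.5, -15, 40, 0, 0, 0, 0, 1.5, -30, 40, 0, 0, 0, 0, 1.5, -45, 40, 0, 0, 0, 0, 1.5, -45, 5, 0, 0, 0, 0, 1.5, -45, 5]' --squeeze 60

```text
time: 8.3
position: [0.5472, -0.4343, 0.2139]
eef_rot: [0.51, 0.86, -0.0, -0.001]
contact_force: [-0.8, 1.5, -7.6]
gripper_width: 0.165
grip_force: 61.2
```

carry_out --series '[0, 0, 0, 0, 0, 0, 5, 0, 0, 0, 0, 0, 0, 5, 0, 0, 0, 0, 0, 0, 5, 0, 0, 0, 0, 0, 0, 5, 0, 0, 0, 0, 0, 0, 5]'

```text
time: 8.8
position: [0.5473, -0.4343, 0.2139]
eef_rot: [0.51, 0.86, 0.0, -0.002]
contact_force: [-5.1, 3.7, -3.0]
gripper_width: 0.167
grip_force: 61.6
```

```bash
python3 -c "from h import *;st()"
```

```text
t 8.80 tcp [ 0.5473 -0.4343  0.2139] toolx 118.7 z [-0.003  0.003 -1.   ] F [-5.1  3.7 -3. ] w 14.3mm g 61.6 q6 0.30
```

carry_out --series '[0, 0, -7, 0, 0, 0, 5, 0, 0, -14, 0, 0, 0, 5, 0, 0, -21, 0, 0, 0, 5, 0, 0, -28, 0, 0, 0, 5, 0, 0, -35, 0, 0, 0, 5]'

```text
time: 9.3
position: [0.5496, -0.4339, 0.2139]
eef_rot: [0.745, 0.667, 0.002, -0.0]
contact_force: [1.0, 3.7, -3.8]
gripper_width: 0.17
grip_force: 61.6
```

carry_out --series '[0, 0, -8, 0, 0, 0, 5, 0, 0, -16, 0, 0, 0, 5, 0, 0, -24, 0, 0, 0, 5, 0, 0, -32, 0, 0, 0, 5, 0, 0, -37, 0, 0, 0, 5]'

```text
time: 9.8
position: [0.552, -0.435, 0.2139]
eef_rot: [0.919, 0.395, 0.003, 0.001]
contact_force: [5.7, 1.3, -5.9]
gripper_width: 0.166
grip_force: 61.2
```

carry_out --series '[0, 0, 0, 0, 0, 0, 5, 0, 0, 0, 0, 0, 0, 5, 0, 0, 0, 0, 0, 0, 5, 0, 0, 0, 0, 0, 0, 5, 0, 0, 0, 0, 0, 0, 5]'

```text
time: 10.3
position: [0.552, -0.435, 0.2139]
eef_rot: [0.918, 0.397, 0.003, 0.001]
contact_force: [5.9, 1.3, -5.1]
gripper_width: 0.169
grip_force: 61.2
```

```bash
python3 -c "from h import *;st()"
```

```text
t 10.30 tcp [ 0.552  -0.435   0.2139] toolx 46.8 z [ 0.007  0.    -1.   ] F [ 5.9  1.3 -5.1] w 14.4mm g 61.2 q6 1.56
```

carry_out --series '[0, 0, 0, 0, 0, 0, 40, 0, 0, 0, 0, 0, 0, 40, 0, 0, 0, 0, 0, 10, 40, 0, 0, 0, 0, 0, 35, 40, 0, 0, 0, 0, 5, 60, 40]' --squeeze 50

```text
time: 10.8
position: [0.5478, -0.4311, 0.2754]
eef_rot: [0.918, 0.396, -0.0, 0.0]
contact_force: [-0.3, -1.2, 0.9]
gripper_width: 0.47
grip_force: 0.0
```

carry_out --series '[0, 0, 6, -10, 35, 0, 40, 0, 0, 12, -20, 70, 0, 40, 0, 0, 18, -30, 105, 0, 40, 0, 0, 24, -40, 140, 0, 40, 0, 0, 30, -50, 175, 0, 40]'

```text
time: 11.3
position: [0.4982, -0.2547, 0.276]
eef_rot: [0.783, 0.622, 0.0, 0.002]
contact_force: [-0.0, 0.2, -0.0]
gripper_width: 0.47
grip_force: 0.0
```

carry_out --series '[0, 0, 6, -10, 35, 0, 40, 0, 0, 12, -20, 70, -20, 40, 0, 0, 18, -30, 105, -50, 40, 0, 0, 24, -40, 140, -80, 40, 0, 0, 31, -50, 175, -110, 40]'

```text
time: 11.8
position: [0.4489, -0.0798, 0.1652]
eef_rot: [0.588, 0.809, 0.001, 0.002]
contact_force: [-0.3, 0.5, -0.6]
gripper_width: 0.466
grip_force: 0.0
```

Run:
```python
from h import *
st(); im,p=snap('top','t2.png'); st()
cv2.imwrite('pics/t2c.png',cv2.resize(im[130:250,370:530],(800,600),interpolation=cv2.INTER_CUBIC))
```

```text
t 11.80 tcp [ 0.4489 -0.0798  0.1652] toolx 107.9 z [ 0.005 -0.002 -1.   ] F [-0.3  0.5 -0.6] w 39.8mm g 0.0 q6 0.93
t 11.85 tcp [ 0.4404 -0.0728  0.1556] toolx 108.4 z [-0.014  0.009 -1.   ] F [-7.4  5.8 -9.8] w 39.9mm g 0.0 q6 0.93
```

View pics/t2c.png

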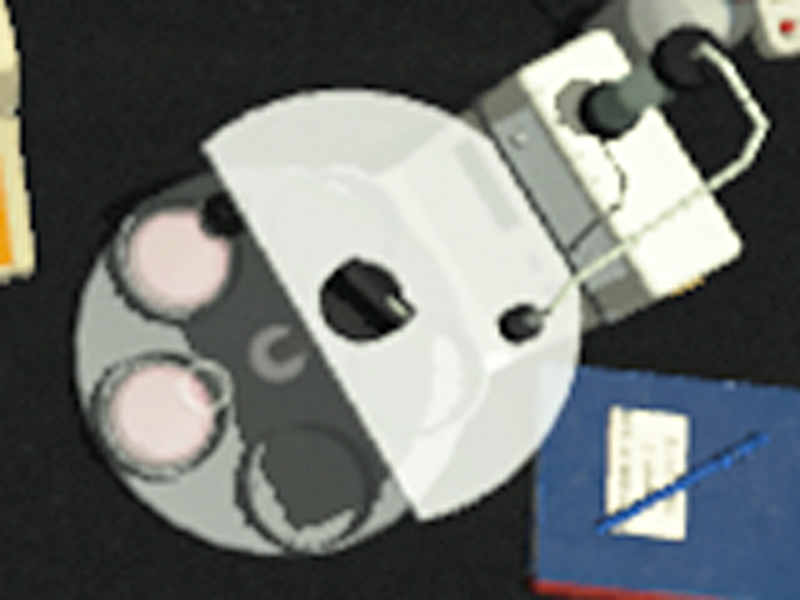

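Flask A is stoppered and now sits in the clockwise neighbour place. Flask B is at the front with its mouth at crop (207,388), the same spot as A had.

carry_out --series '[0, 0, 0, 0, 20, 0, 40, 0, 0, 0, 0, 24, -10, 40, 0, 0, 0, 0, 24, -40, 40, 0, 0, 0, 0, 24, -60, 40, 0, 0, 0, 0, 24, -60, 40]'

```text
time: 12.35
position: [0.4472, -0.0569, 0.1021]
eef_rot: [0.59, 0.807, -0.001, -0.001]
contact_force: [-0.3, 0.2, -0.4]
gripper_width: 0.47
grip_force: 0.0
```

carry_out --series '[0, 0, 0, 0, 0, 0, 40, 0, 0, 0, 0, 0, 0, 40, 0, 0, 0, 0, 0, 0, 40, 0, 0, 0, 0, 0, 0, 40, 0, 0, 0, 0, 0, 0, 40]'

```text
time: 12.85
position: [0.4489, -0.0567, 0.1046]
eef_rot: [0.59, 0.808, 0.0, 0.001]
contact_force: [-0.1, 0.2, 0.3]
gripper_width: 0.466
grip_force: 0.0
```

```bash
python3 -c "from h import *;st()"
```

```text
t 12.85 tcp [ 0.4489 -0.0567  0.1046] toolx 107.7 z [ 0.001 -0.    -1.   ] F [-0.1  0.2  0.3] w 39.8mm g 0.0 q6 0.99
```

Settled. I go to (0.4408, -0.0470, 0.0505): dx -8, dy +9.7, dz -54.

carry_out --series '[0, 0, 0, -8, 9.7, 0, 40, 0, 0, 0, -8, 9.7, 0, 40, 0, 0, 0, -8, 9.7, -20, 40, 0, 0, 0, -8, 9.7, -40, 40, 0, 0, 0, -8, 9.7, -54, 40]'

```text
time: 13.35
position: [0.4396, -0.0463, 0.0486]
eef_rot: [0.59, 0.808, -0.0, -0.001]
contact_force: [-0.9, -0.4, -0.6]
gripper_width: 0.471
grip_force: 0.0
```

carry_out --series '[0, 0, 0, 0, 0, 0, 40, 0, 0, 0, 0, 0, 0, 5, 0, 0, 0, 0, 0, 0, 5, 0, 0, 0, 0, 0, 0, 5, 0, 0, 0, 0, 0, 0, 5]'

```text
time: 13.85
position: [0.4412, -0.047, 0.0508]
eef_rot: [0.59, 0.808, 0.0, 0.001]
contact_force: [0.6, 0.6, 1.6]
gripper_width: 0.193
grip_force: 48.8
```

carry_out --series '[0, 0, 0, 0, 0, 0, 5, 0, 0, 0, 0, 0, 30, 5, 0, 0, 0, 0, 0, 70, 5, 0, 0, 0, 0, -5, 110, 5, 0, 0, 0, 0, -20, 150, 5]'

```text
time: 14.35
position: [0.44, -0.0661, 0.2013]
eef_rot: [0.589, 0.808, 0.0, -0.0]
contact_force: [1.3, -0.5, -0.4]
gripper_width: 0.191
grip_force: 50.1
```

carry_out --series '[0, 0, 0, 7, -32, 30, 5, 0, 0, 0, 14, -64, 40, 5, 0, 0, 0, 21, -96, 40, 5, 0, 0, 0, 28, -128, 40, 5, 0, 0, 0, 35, -160, 40, 5]'

```text
time: 14.85
position: [0.4756, -0.2281, 0.2401]
eef_rot: [0.59, 0.808, 0.0, 0.0]
contact_force: [0.3, 0.4, 0.1]
gripper_width: 0.191
grip_force: 50.1
```

carry_out --series '[0, 0, 0, 7, -32, 0, 5, 0, 0, 0, 14, -55, 0, 5, 0, 0, 0, 18, -70, 0, 5, 0, 0, 0, 18, -70, 0, 5, 0, 0, 0, 18, -70, 0, 5]'

```text
time: 15.35
position: [0.4931, -0.2965, 0.2396]
eef_rot: [0.59, 0.807, 0.0, -0.001]
contact_force: [-0.2, 0.5, -0.6]
gripper_width: 0.191
grip_force: 50.1
```

```bash
python3 -c "from h import *;st()"
```

```text
t 15.35 tcp [ 0.4931 -0.2965  0.2396] toolx 107.7 z [-0.001  0.001 -1.   ] F [-0.2  0.5 -0.6] w 16.3mm g 50.1 q6 0.60
```

carry_out --series '[0, 0, 0, 5, -25, 0, 5, 0, 0, 0, 10, -50, 0, 5, 0, 0, 0, 13.4, -65, 0, 5, 0, 0, 0, 13.4, -65, -20, 5, 0, 0, 0, 13.4, -65, -43, 5]'

```text
time: 15.85
position: [0.5076, -0.3617, 0.1981]
eef_rot: [0.59, 0.808, 0.0, 0.002]
contact_force: [-0.2, -0.5, -0.2]
gripper_width: 0.19
grip_force: 50.1
```

carry_out --series '[0, 0, 0, 0, 0, -5, 5, 0, 0, 0, 0, 0, -10, 5, 0, 0, 0, 0, 0, -15, 5, 0, 0, 0, 0, 0, -20, 5, 0, 0, 0, 0, 0, -22, 5]'

```text
time: 16.35
position: [0.507, -0.3617, 0.1751]
eef_rot: [0.59, 0.808, -0.0, 0.0]
contact_force: [0.0, 0.0, 0.3]
gripper_width: 0.196
grip_force: 50.1
```

```bash
python3 -c "from h import *;st()"
```

```text
t 16.35 tcp [ 0.507  -0.3617  0.1751] toolx 107.7 z [ 0.001 -0.    -1.   ] F [0.  0.  0.3] w 16.7mm g 50.1 q6 0.53
```

carry_out --series '[0, 0, 0, 0, 0, -5, 5, 0, 0, 0, 0, 0, -10, 5, 0, 0, 0, 0, 0, -13, 5, 0, 0, 0, 0, 0, -15, 5, 0, 0, 0, 0, 0, -16, 5]'

```text
time: 16.85
position: [0.5074, -0.362, 0.1605]
eef_rot: [0.59, 0.808, 0.0, 0.001]
contact_force: [-0.2, 1.5, 7.2]
gripper_width: 0.193
grip_force: 50.8
```

carry_out --series '[0, 0, 0, 0, 0, 0, 5, 0, 0, 0, 0, 0, 0, 5, 0, 0, 0, 0, 0, 0, 5, 0, 0, 0, 0, 0, 0, 5, 0, 0, 0, 0, 0, 0, 5]'

```text
time: 17.35
position: [0.5074, -0.362, 0.1605]
eef_rot: [0.59, 0.808, 0.0, 0.001]
contact_force: [-0.0, 0.8, 5.1]
gripper_width: 0.19
grip_force: 50.7
```

carry_out --series '[0, 0, 0, 0, 0, 1, 40, 0, 0, 0, 0, 0, 1, 40, 0, 0, 0, 0, 0, 2, 40, 0, 0, 0, 0, 0, 40, 40, 0, 0, 0, 0, 0, 85, 40]'

```text
time: 17.85
position: [0.505, -0.3604, 0.2403]
eef_rot: [0.59, 0.808, 0.0, -0.004]
contact_force: [1.5, -0.2, -0.4]
gripper_width: 0.469
grip_force: 0.0
```

carry_out --series '[0, 0, -7, 0, 0, 20, 40, 0, 0, -14, 14, -25, 20, 40, 0, 0, -21, 28, -50, 20, 40, 0, 0, -28, 42, -75, 20, 40, 0, 0, -35, 42, -75, 20, 40]'

```text
time: 18.35
position: [0.5494, -0.4399, 0.2582]
eef_rot: [0.807, 0.59, -0.001, -0.002]
contact_force: [-0.5, -0.1, -0.7]
gripper_width: 0.468
grip_force: 0.0
```

carry_out --series '[0, 0, -8, 0, 0, 0, 40, 0, 0, -16, 0, 0, 0, 40, 0, 0, -24, 0, 0, 0, 40, 0, 0, -26, 0, 0, 0, 40, 0, 0, -26, 0, 0, 0, 40]'

```text
time: 18.85
position: [0.5487, -0.4368, 0.2631]
eef_rot: [0.918, 0.397, -0.0, -0.0]
contact_force: [0.4, 0.5, 0.0]
gripper_width: 0.467
grip_force: 0.0
```

```bash
python3 -c "from h import *;st()"
```

```text
t 18.85 tcp [ 0.5487 -0.4368  0.2631] toolx 46.7 z [-0.001  0.001 -1.   ] F [0.4 0.5 0. ] w 39.9mm g 0.0 q6 1.56
```

Aligned with the bar. I descend, grip and turn clockwise another 72 degrees.

carry_out --series '[0, 0, 0, 0, 0, -20, 40, 0, 0, 0, 0, 0, -40, 40, 0, 0, 0, 0, 0, -51, 40, 0, 0, 0, 0, 0, -51, 40, 0, 0, 0, 0, 0, -51, 5]' --squeeze 60

```text
time: 19.35
position: [0.5486, -0.4366, 0.2127]
eef_rot: [0.918, 0.397, -0.0, -0.0]
contact_force: [0.0, 0.0, -0.1]
gripper_width: 0.308
grip_force: 0.0
```

carry_out --series '[0, 0, 0, 0, 0, 0, 5, 0, 0, 0, 0, 0, 0, 5, 0, 0, 0, 0, 0, 0, 5, 0, 0, 0, 0, 0, 0, 5, 0, 0, 0, 0, 0, 0, 5]'

```text
time: 19.85
position: [0.5495, -0.4375, 0.2141]
eef_rot: [0.918, 0.396, 0.001, 0.001]
contact_force: [3.4, -2.8, 2.1]
gripper_width: 0.167
grip_force: 60.8
```

carry_out --series '[0, 0, -7, 0, 0, 0, 5, 0, 0, -14, 0, 0, 0, 5, 0, 0, -21, 0, 0, 0, 5, 0, 0, -28, 0, 0, 0, 5, 0, 0, -35, 0, 0, 0, 5]'

```text
time: 20.35
position: [0.5497, -0.4377, 0.2141]
eef_rot: [0.995, 0.101, 0.001, 0.002]
contact_force: [2.5, -3.1, 1.3]
gripper_width: 0.167
grip_force: 61.2
```

carry_out --series '[0, 0, -8, 0, 0, 0, 5, 0, 0, -16, 0, 0, 0, 5, 0, 0, -24, 0, 0, 0, 5, 0, 0, -32, 0, 0, 0, 5, 0, 0, -37, 0, 0, 0, 5]'

```text
time: 20.85
position: [0.5497, -0.4381, 0.214]
eef_rot: [0.975, -0.221, 0.002, 0.001]
contact_force: [3.2, -3.3, 1.5]
gripper_width: 0.17
grip_force: 60.7
```

carry_out --series '[0, 0, 0, 0, 0, 0, 5, 0, 0, 0, 0, 0, 0, 5, 0, 0, 0, 0, 0, 0, 5, 0, 0, 0, 0, 0, 0, 5, 0, 0, 0, 0, 0, 0, 5]'

```text
time: 21.35
position: [0.5497, -0.4382, 0.2141]
eef_rot: [0.976, -0.219, 0.002, 0.001]
contact_force: [3.1, -2.9, 1.2]
gripper_width: 0.166
grip_force: 60.8
```

```bash
python3 -c "from h import *;st()"
```

```text
t 21.35 tcp [ 0.5497 -0.4382  0.2141] toolx -25.3 z [ 0.003 -0.003 -1.   ] F [ 3.1 -2.9  1.2] w 14.2mm g 60.8 q6 2.82
```

carry_out --series '[0, 0, 0, 0, 0, 0, 40, 0, 0, 0, 0, 0, 0, 40, 0, 0, 0, 0, 0, 10, 40, 0, 0, 0, 0, 0, 40, 40, 0, 0, 0, -2, 10, 65, 60]' --squeeze 30

```text
time: 21.85
position: [0.546, -0.4269, 0.2779]
eef_rot: [0.976, -0.219, -0.001, -0.0]
contact_force: [-0.7, -0.7, 0.3]
gripper_width: 0.622
grip_force: 0.0
```

carry_out --series '[0, 0, 6, -8, 32, 0, 85, 0, 0, 12, -16, 64, 0, 85, 0, 0, 18, -24, 96, 0, 85, 0, 0, 24, -32, 128, 0, 85, 0, 0, 30, -40, 160, 0, 85]'

```text
time: 22.35
position: [0.5061, -0.2652, 0.2788]
eef_rot: [0.999, 0.043, 0.0, -0.0]
contact_force: [0.1, -0.0, -0.1]
gripper_width: 0.998
grip_force: 0.0
```

carry_out --series '[0, 0, 6, -8, 32, 0, 85, 0, 0, 12, -16, 64, 0, 85, 0, 0, 18, -24, 96, 0, 85, 0, 0, 24, -32, 128, 0, 85, 0, 0, 30, -40, 160, 0, 85]'

```text
time: 22.85
position: [0.466, -0.1053, 0.2788]
eef_rot: [0.954, 0.3, 0.0, 0.0]
contact_force: [0.3, 0.6, -0.8]
gripper_width: 0.994
grip_force: 0.0
```

carry_out --series '[0, 0, 6, -7, 32, 0, 85, 0, 0, 12, -14, 64, 0, 85, 0, 0, 18, -21, 96, 0, 85, 0, 0, 24, -28, 128, 0, 85, 0, 0, 30, -35, 140, 0, 85]'

```text
time: 23.35
position: [0.4308, 0.0357, 0.279]
eef_rot: [0.843, 0.538, 0.0, -0.0]
contact_force: [0.3, -0.1, -0.3]
gripper_width: 0.992
grip_force: 0.0
```

carry_out --series '[0, 0, 0, 0, 0, 0, 85, 0, 0, 0, 0, 0, 0, 85, 0, 0, 0, 0, 0, 0, 85, 0, 0, 0, 0, 0, 0, 85, 0, 0, 0, 0, 0, 0, 85]'

```text
time: 23.85
position: [0.432, 0.0326, 0.2777]
eef_rot: [0.845, 0.534, -0.0, -0.0]
contact_force: [-0.7, -0.5, -0.6]
gripper_width: 0.997
grip_force: 0.0
```

Run:
```python
from h import *
st(); im,p=snap('wrist','w5.png'); st()
print(wproj(p,[[.4507,.1186,.07],[.4538,.1225,.003]]))
t,_=snap('top','t3.png')
a=cv2.resize(t[130:250,370:530],(480,360)); b=cv2.resize(im,(640,400)); c=np.zeros((400,640+0,3),np.uint8)
out=np.zeros((600,800,3),np.uint8); out[:400,:640]=b; out[400:,:267]=cv2.resize(t[130:250,370:530],(267,200))
cv2.imwrite('pics/w5c.png',out)
```

```text
t 23.85 tcp [0.432  0.0326 0.2777] toolx 64.6 z [-0. -0. -1.] F [-0.7 -0.5 -0.6] w 85.2mm g 0.0 q6 1.93
t 23.90 tcp [0.4319 0.0327 0.2777] toolx 64.6 z [-0. -0. -1.] F [-0.5  0.1  0.8] w 84.9mm g 0.0 q6 1.93
[[299.58160926 100.09436014]
 [303.25497903  97.66249395]]
```

View pics/w5c.png

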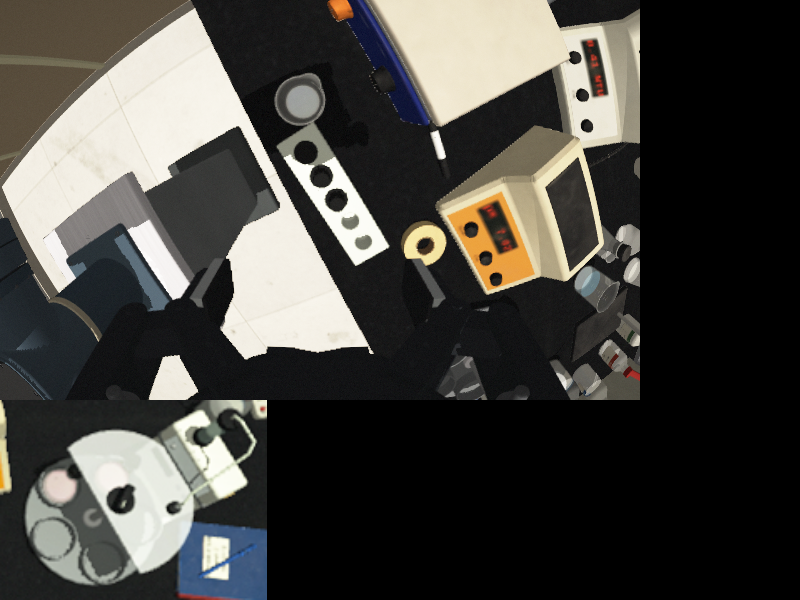

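The beaker's rim is centred at about (299,99) with the spout towards (318,78), unmoved. The carousel's front place is empty and both flasks are stoppered.

Run:
```python
from h import *
im=cv2.imread('pics/w5.png'); p=ctrl.camera_params('wrist')
c=cv2.resize(im[60:140,250:350],None,fx=7,fy=7,interpolation=cv2.INTER_CUBIC)
for X,h,r,col in((( .4507,.1186),.07,.028,(0,255,0)),((.4507,.1186),0,.028,(0,0,255))):
    a=np.linspace(0,6.28,60); P=np.c_[X[0]+r*np.cos(a),X[1]+r*np.sin(a),np.full(60,h)]
    for u,v in wproj(p,P): cv2.circle(c,(int((u-250)*7+3),int((v-60)*7+3)),1,col,-1)
cv2.imwrite('pics/w5d.png',c)
```

```text
(no output)
```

View pics/w5d.png

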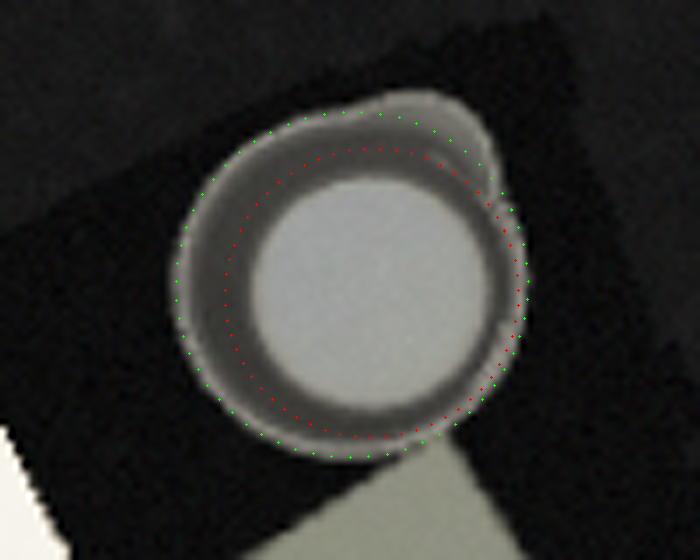

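The green outline fits the rim, so the beaker is at (0.4507, 0.1186).

carry_out --series '[0, 0, 0, 6, 29, 0, 85, 0, 0, 0, 12, 58, 0, 85, 0, 0, 0, 18.7, 86, 0, 85, 0, 0, 0, 18.7, 86, -40, 85, 0, 0, 0, 18.7, 86, -80, 85]'

```text
time: 24.45
position: [0.4521, 0.1201, 0.1984]
eef_rot: [0.844, 0.536, 0.002, 0.001]
contact_force: [1.2, -0.3, -0.3]
gripper_width: 0.995
grip_force: 0.0
```

carry_out --series '[0, 0, 0, 0, 0, -40, 85, 0, 0, 0, 0, 0, -70, 85, 0, 0, 0, 0, 0, -70, 85, 0, 0, 0, 0, 0, -70, 85, 0, 0, 0, 0, 0, -70, 85]'

```text
time: 24.95
position: [0.4522, 0.1193, 0.1304]
eef_rot: [0.845, 0.535, 0.002, 0.001]
contact_force: [-0.1, 0.2, 0.1]
gripper_width: 0.997
grip_force: 0.0
```

```bash
python3 -c "from h import *;st()"
```

```text
t 24.95 tcp [0.4522 0.1193 0.1304] toolx 64.7 z [ 0.004  0.    -1.   ] F [-0.1  0.2  0.1] w 85.1mm g 0.0 q6 2.13
```

carry_out --series '[0, 0, 0, -1.5, -0.7, -30, 85, 0, 0, 0, -1.5, -0.7, -60, 85, 0, 0, 0, -1.5, -0.7, -90, 85, 0, 0, 0, -1.5, -0.7, -90, 85, 0, 0, 0, -1.5, -0.7, -90, 40]' --squeeze 30

```text
time: 25.45
position: [0.4502, 0.1186, 0.0397]
eef_rot: [0.845, 0.535, 0.001, 0.0]
contact_force: [0.8, 0.3, 0.4]
gripper_width: 0.853
grip_force: 0.0
```

carry_out --series '[0, 0, 0, 0, 0, 0, 40, 0, 0, 0, 0, 0, 0, 40, 0, 0, 0, 0, 0, 0, 40, 0, 0, 0, 0, 0, 0, 40, 0, 0, 0, 0, 0, 0, 40]'

```text
time: 25.95
position: [0.4515, 0.1189, 0.0412]
eef_rot: [0.845, 0.535, 0.003, 0.001]
contact_force: [-1.6, 0.1, 5.5]
gripper_width: 0.643
grip_force: 31.8
```

```bash
python3 -c "from h import *;st()"
```

```text
t 25.95 tcp [0.4515 0.1189 0.0412] toolx 64.7 z [ 0.006  0.001 -1.   ] F [-1.6  0.1  5.5] w 54.9mm g 31.8 q6 2.13
```

carry_out --series '[0, 0, 0, 0, 0, 10, 40, 0, 0, 0, 0, 0, 40, 40, 0, 0, 0, 0, 0, 80, 40, 0, 0, 0, 0, 0, 120, 40, 0, 0, 0, 0, -5, 155, 40]' --squeeze 40

```text
time: 26.45
position: [0.4492, 0.1138, 0.1957]
eef_rot: [0.845, 0.536, 0.001, 0.0]
contact_force: [1.0, 0.2, -1.8]
gripper_width: 0.641
grip_force: 42.9
```

carry_out --series '[0, 0, 3, 3, -30, 20, 40, 0, 0, 6, 6, -60, 40, 40, 0, 0, 10, 9, -90, 40, 40, 0, 0, 14, 12, -120, 40, 40, 0, 0, 18, 15, -150, 40, 40]'

```text
time: 26.95
position: [0.4642, -0.0377, 0.234]
eef_rot: [0.75, 0.662, 0.0, 0.001]
contact_force: [0.6, 0.7, -1.9]
gripper_width: 0.639
grip_force: 42.9
```

carry_out --series '[0, 0, 4, 3, -30, 0, 40, 0, 0, 8, 6, -60, 0, 40, 0, 0, 12, 9, -90, 0, 40, 0, 0, 15, 12, -120, 0, 40, 0, 0, 18, 15, -150, 0, 40]'

```text
time: 27.45
position: [0.4789, -0.1877, 0.2336]
eef_rot: [0.637, 0.771, 0.0, 0.0]
contact_force: [-0.1, 0.3, -2.0]
gripper_width: 0.638
grip_force: 42.9
```

carry_out --series '[0, 0, 4, 5, -30, 0, 40, 0, 0, 8, 10, -60, 0, 40, 0, 0, 12, 15, -90, 0, 40, 0, 0, 15, 20, -120, 0, 40, 0, 0, 18, 22, -140, 0, 40]'

```text
time: 27.95
position: [0.501, -0.3286, 0.233]
eef_rot: [0.509, 0.861, -0.0, 0.0]
contact_force: [0.2, 0.7, -1.2]
gripper_width: 0.641
grip_force: 42.9
```

carry_out --series '[0, 0, 0, 0, 0, 0, 40, 0, 0, 0, 0, 0, 0, 40, 0, 0, 0, 0, 0, 0, 40, 0, 0, 0, 0, 0, 0, 40, 0, 0, 0, 0, 0, 0, 40]'

```text
time: 28.45
position: [0.5011, -0.3256, 0.2333]
eef_rot: [0.509, 0.861, 0.0, 0.0]
contact_force: [1.3, 0.5, -1.7]
gripper_width: 0.639
grip_force: 42.9
```

Run:
```python
from h import *
st(); im,p=snap('wrist','w6.png')
```

```text
t 28.45 tcp [ 0.5011 -0.3256  0.2333] toolx 118.8 z [ 0. -0. -1.] F [ 1.3  0.5 -1.7] w 54.6mm g 42.9 q6 0.38
```

View pics/w6.png

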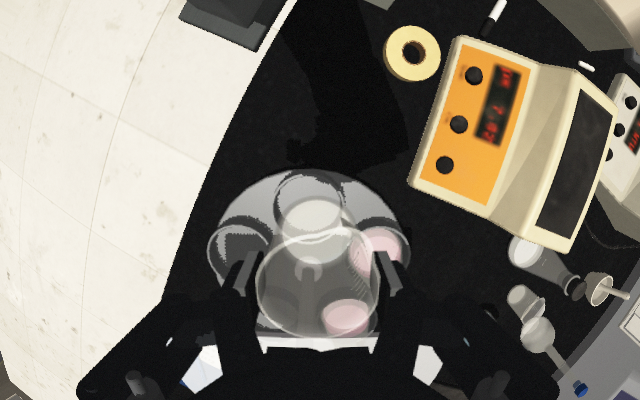

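The beaker is held upright and the empty front place is straight ahead at (310,195). I move above it and lower.

carry_out --series '[0, 0, 0, 3, -17, 0, 40, 0, 0, 0, 5.5, -33, 0, 40, 0, 0, 0, 5.5, -33, 0, 40, 0, 0, 0, 5.5, -33, -25, 40, 0, 0, 0, 5.5, -33, -50, 40]'

```text
time: 29.0
position: [0.5072, -0.3594, 0.1838]
eef_rot: [0.51, 0.86, -0.0, 0.002]
contact_force: [-0.5, -1.0, -1.4]
gripper_width: 0.641
grip_force: 43.0
```

carry_out --series '[0, 0, 0, 0, 0, -20, 40, 0, 0, 0, 0, 0, -40, 40, 0, 0, 0, 0, 0, -60, 40, 0, 0, 0, 0, 0, -70, 40, 0, 0, 0, 0, 0, -70, 40]'

```text
time: 29.5
position: [0.5054, -0.3578, 0.1108]
eef_rot: [0.509, 0.861, 0.001, -0.002]
contact_force: [-0.2, 1.0, -2.1]
gripper_width: 0.636
grip_force: 42.9
```

```bash
python3 -c "from h import *;st()"
```

```text
t 29.50 tcp [ 0.5054 -0.3578  0.1108] toolx 118.7 z [-0.003  0.003 -1.   ] F [-0.2  1.  -2.1] w 54.3mm g 42.9 q6 0.34
```

carry_out --series '[0, 0, 0, 0.5, -1, -12, 40, 0, 0, 0, 0.5, -1, -24, 40, 0, 0, 0, 0.5, -1, -36, 40, 0, 0, 0, 0.5, -1, -44, 40, 0, 0, 0, 0.5, -1, -46, 40]'

```text
time: 30.0
position: [0.506, -0.3596, 0.0648]
eef_rot: [0.51, 0.86, 0.0, -0.002]
contact_force: [-0.8, 1.3, -0.8]
gripper_width: 0.638
grip_force: 42.9
```

carry_out --series '[0, 0, 0, 0, 0, 0, 40, 0, 0, 0, 0, 0, 0, 40, 0, 0, 0, 0, 0, 0, 40, 0, 0, 0, 0, 0, 0, 40, 0, 0, 0, 0, 0, 0, 40]'

```text
time: 30.5
position: [0.5072, -0.3607, 0.0673]
eef_rot: [0.51, 0.86, -0.0, 0.0]
contact_force: [-0.6, 0.2, -1.6]
gripper_width: 0.64
grip_force: 42.9
```

```bash
python3 -c "from h import *;st()"
```

```text
t 30.50 tcp [ 0.5072 -0.3607  0.0673] toolx 118.7 z [ 0.001 -0.001 -1.   ] F [-0.6  0.2 -1.6] w 54.7mm g 42.9 q6 0.34
```

carry_out --series '[0, 0, 0, 0, 0, -2, 40, 0, 0, 0, 0, 0, -4, 40, 0, 0, 0, 0, 0, -4.5, 40, 0, 0, 0, 0, 0, -4.5, 40, 0, 0, 0, 0, 0, -4.5, 40]'

```text
time: 31.0
position: [0.5074, -0.3608, 0.0634]
eef_rot: [0.51, 0.86, -0.0, 0.001]
contact_force: [-0.6, 0.4, 3.8]
gripper_width: 0.635
grip_force: 43.4
```

carry_out --series '[0, 0, 0, 0, 0, 0, 78, 0, 0, 0, 0, 0, 0, 78, 0, 0, 0, 0, 0, 0, 78, 0, 0, 0, 0, 0, 0, 78, 0, 0, 0, 0, 0, 20, 78]'

```text
time: 31.5
position: [0.5048, -0.3585, 0.0785]
eef_rot: [0.51, 0.86, 0.001, -0.004]
contact_force: [0.2, -0.1, -0.5]
gripper_width: 0.908
grip_force: 0.0
```

carry_out --series '[0, 0, 0, 0, 0, 30, 78, 0, 0, 0, 0, 0, 70, 78, 0, 0, 0, 0, 0, 110, 78, 0, 0, 0, 0, 0, 150, 70, 0, 0, 0, 0, 0, 185, 40]'

```text
time: 32.0
position: [0.5071, -0.3605, 0.2697]
eef_rot: [0.51, 0.86, -0.0, 0.001]
contact_force: [0.1, -0.8, -0.1]
gripper_width: 0.668
grip_force: 0.0
```

carry_out --series '[0, 0, 7, 0, 0, 0, 40, 0, 0, 14, 14, -25, 0, 40, 0, 0, 21, 28, -50, 0, 40, 0, 0, 28, 42, -77, 0, 40, 0, 0, 36, 42, -77, 0, 40]'

```text
time: 32.5
position: [0.5497, -0.4408, 0.2615]
eef_rot: [0.217, 0.976, 0.001, -0.002]
contact_force: [0.8, 0.4, -1.1]
gripper_width: 0.467
grip_force: 0.0
```

Run:
```python
from h import *
st(); im,p=snap('wrist','w7.png')
```

```text
t 32.50 tcp [ 0.5497 -0.4408  0.2615] toolx 154.9 z [-0.004  0.003 -1.   ] F [ 0.8  0.4 -1.1] w 39.9mm g 0.0 q6 -0.33
```

View pics/w7.png

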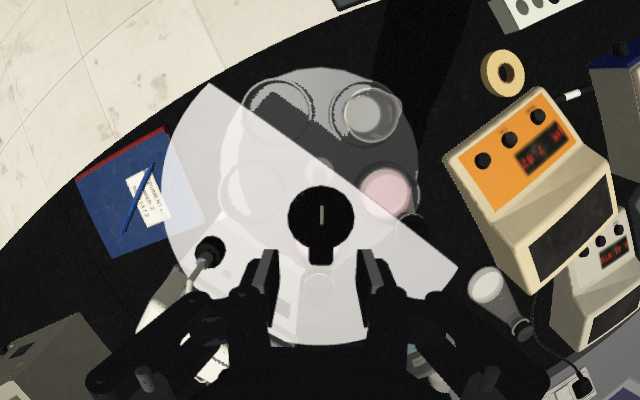

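The beaker stands in the front place at (367,113), and the bar is aligned with the tool. I descend, grip and turn counter-clockwise.

carry_out --series '[0, 0, 0, 0, 0, 0, 40, 0, 0, 0, 0, 0, -15, 40, 0, 0, 0, 0, 0, -30, 40, 0, 0, 0, 0, 0, -30, 40, 0, 0, 0, 0, 0, -30, 40]' --squeeze 60

```text
time: 33.05
position: [0.5487, -0.4367, 0.2383]
eef_rot: [0.219, 0.976, -0.0, 0.0]
contact_force: [-0.8, -0.5, 0.5]
gripper_width: 0.473
grip_force: 0.0
```

```bash
python3 -c "from h import *;st()"
```

```text
t 33.05 tcp [ 0.5487 -0.4367  0.2383] toolx 154.7 z [ 0. -0. -1.] F [-0.8 -0.5  0.5] w 40.4mm g 0.0 q6 -0.33
```

carry_out --series '[0, 0, 0, 1, -1, -12, 40, 0, 0, 0, 1, -1, -25, 40, 0, 0, 0, 1, -1, -25, 40, 0, 0, 0, 1, -1, -25, 5, 0, 0, 0, 1, -1, -25, 5]'

```text
time: 33.55
position: [0.5504, -0.4385, 0.2144]
eef_rot: [0.219, 0.976, -0.0, 0.001]
contact_force: [-0.5, -1.3, -3.9]
gripper_width: 0.166
grip_force: 60.7
```

carry_out --series '[0, 0, 0, 0, 0, 0, 5, 0, 0, 0, 0, 0, 0, 5, 0, 0, 0, 0, 0, 0, 5, 0, 0, 0, 0, 0, 0, 5, 0, 0, 0, 0, 0, 0, 5]'

```text
time: 34.05
position: [0.5503, -0.4386, 0.2144]
eef_rot: [0.219, 0.976, -0.001, 0.001]
contact_force: [-0.3, 1.6, 5.4]
gripper_width: 0.163
grip_force: 62.0
```

carry_out --series '[0, 0, 7, 0, 0, 0, 5, 0, 0, 14, 0, 0, 0, 5, 0, 0, 21, 0, 0, 0, 5, 0, 0, 28, 0, 0, 0, 5, 0, 0, 35, 0, 0, 0, 5]'

```text
time: 34.55
position: [0.5505, -0.4378, 0.2144]
eef_rot: [-0.086, 0.996, -0.0, 0.001]
contact_force: [0.4, 2.7, 5.6]
gripper_width: 0.166
grip_force: 62.5
```

carry_out --series '[0, 0, 8, 0, 0, 0, 5, 0, 0, 16, 0, 0, 0, 5, 0, 0, 24, 0, 0, 0, 5, 0, 0, 32, 0, 0, 0, 5, 0, 0, 37, 0, 0, 0, 5]'

```text
time: 35.05
position: [0.5501, -0.4371, 0.2144]
eef_rot: [-0.399, 0.917, 0.0, 0.001]
contact_force: [-1.9, 4.1, 6.3]
gripper_width: 0.169
grip_force: 62.4
```

carry_out --series '[0, 0, 0, 0, 0, 0, 5, 0, 0, 0, 0, 0, 0, 5, 0, 0, 0, 0, 0, 0, 5, 0, 0, 0, 0, 0, 0, 5, 0, 0, 0, 0, 0, 0, 5]'

```text
time: 35.55
position: [0.5501, -0.4371, 0.2143]
eef_rot: [-0.397, 0.918, 0.0, 0.001]
contact_force: [-1.2, 4.6, 6.9]
gripper_width: 0.17
grip_force: 62.2
```

```bash
python3 -c "from h import *;st()"
```

```text
t 35.55 tcp [ 0.5501 -0.4371  0.2143] toolx -133.2 z [ 0.001  0.001 -1.   ] F [-1.2  4.6  6.9] w 14.5mm g 62.2 q6 -1.58
```

Turned exactly. To keep the camera clear of the delivery tube, I release, lift, turn the hand back 180 degrees over the open side and regrip.

carry_out --series '[0, 0, 0, 0, 0, 0, 40, 0, 0, 0, 0, 0, 0, 40, 0, 0, 0, 0, 0, 0, 40, 0, 0, 0, 0, 0, 20, 40, 0, 0, 0, 0, 0, 40, 40]'

```text
time: 36.05
position: [0.5494, -0.4383, 0.2508]
eef_rot: [-0.396, 0.918, 0.002, -0.001]
contact_force: [-0.2, 1.1, 0.4]
gripper_width: 0.468
grip_force: 0.0
```

carry_out --series '[0, 0, -8, 0, 0, 10, 40, 0, 0, -16, 0, 0, 10, 40, 0, 0, -24, 0, 0, 10, 40, 0, 0, -32, 0, 0, 10, 40, 0, 0, -40, 0, 0, 10, 40]'

```text
time: 36.55
position: [0.55, -0.4388, 0.2617]
eef_rot: [-0.056, 0.998, 0.0, -0.0]
contact_force: [0.5, 0.3, 0.3]
gripper_width: 0.467
grip_force: 0.0
```

carry_out --series '[0, 0, -8, 0, 0, 0, 40, 0, 0, -16, 0, 0, 0, 40, 0, 0, -24, 0, 0, 0, 40, 0, 0, -32, 0, 0, 0, 40, 0, 0, -40, 0, 0, 0, 40]'

```text
time: 37.05
position: [0.5499, -0.4388, 0.2617]
eef_rot: [0.289, 0.957, 0.0, -0.0]
contact_force: [-0.6, -0.2, 0.2]
gripper_width: 0.474
grip_force: 0.0
```

carry_out --series '[0, 0, -8, 0, 0, 0, 40, 0, 0, -16, 0, 0, 0, 40, 0, 0, -24, 0, 0, 0, 40, 0, 0, -32, 0, 0, 0, 40, 0, 0, -40, 0, 0, 0, 40]'

```text
time: 37.55
position: [0.5499, -0.4388, 0.2617]
eef_rot: [0.599, 0.801, -0.0, -0.0]
contact_force: [-0.3, 0.0, 0.6]
gripper_width: 0.467
grip_force: 0.0
```

carry_out --series '[0, 0, -8, 0, 0, 0, 40, 0, 0, -16, 0, 0, 0, 40, 0, 0, -24, 0, 0, 0, 40, 0, 0, -32, 0, 0, 0, 40, 0, 0, -40, 0, 0, 0, 40]'

```text
time: 38.05
position: [0.5499, -0.4388, 0.2617]
eef_rot: [0.837, 0.547, -0.0, -0.0]
contact_force: [0.4, -0.2, 0.5]
gripper_width: 0.471
grip_force: 0.0
```

carry_out --series '[0, 0, -8, 0, 0, 0, 40, 0, 0, -16, 0, 0, 0, 40, 0, 0, -20, 0, 0, 0, 40, 0, 0, -20, 0, 0, 0, 40, 0, 0, -20, 0, 0, 0, 40]'

```text
time: 38.55
position: [0.55, -0.4386, 0.2619]
eef_rot: [0.918, 0.397, -0.0, -0.0]
contact_force: [0.7, 0.3, -0.0]
gripper_width: 0.472
grip_force: 0.0
```

```bash
python3 -c "from h import *;st()"
```

```text
t 38.55 tcp [ 0.55   -0.4386  0.2619] toolx 46.8 z [-0.  0. -1.] F [ 0.7  0.3 -0. ] w 40.4mm g 0.0 q6 1.56
```

carry_out --series '[0, 0, 0, 0, 0.5, -20, 40, 0, 0, 0, 0, 0.5, -40, 40, 0, 0, 0, 0, 0.5, -48, 40, 0, 0, 0, 0, 0.5, -48, 40, 0, 0, 0, 0, 0.5, -48, 5]'

```text
time: 39.05
position: [0.55, -0.438, 0.2149]
eef_rot: [0.918, 0.397, 0.0, 0.0]
contact_force: [0.2, 0.7, 0.0]
gripper_width: 0.313
grip_force: 0.0
```

carry_out --series '[0, 0, 0, 0, 0, 0, 5, 0, 0, 0, 0, 0, 0, 5, 0, 0, 0, 0, 0, 0, 5, 0, 0, 0, 0, 0, 0, 5, 0, 0, 0, 0, 0, 0, 5]'

```text
time: 39.55
position: [0.5496, -0.4376, 0.2159]
eef_rot: [0.918, 0.397, 0.0, 0.0]
contact_force: [-3.9, 3.8, 4.4]
gripper_width: 0.168
grip_force: 63.1
```

carry_out --series '[0, 0, 7, 0, 0, 0, 5, 0, 0, 14, 0, 0, 0, 5, 0, 0, 21, 0, 0, 0, 5, 0, 0, 28, 0, 0, 0, 5, 0, 0, 35, 0, 0, 0, 5]'

```text
time: 40.05
position: [0.5494, -0.4375, 0.216]
eef_rot: [0.755, 0.655, 0.0, -0.0]
contact_force: [-4.3, 4.0, 4.7]
gripper_width: 0.161
grip_force: 64.0
```

carry_out --series '[0, 0, 8, 0, 0, 0, 5, 0, 0, 16, 0, 0, 0, 5, 0, 0, 24, 0, 0, 0, 5, 0, 0, 32, 0, 0, 0, 5, 0, 0, 37, 0, 0, 0, 5]'

```text
time: 40.55
position: [0.549, -0.4375, 0.2159]
eef_rot: [0.508, 0.861, -0.0, -0.0]
contact_force: [-5.8, 2.7, 4.6]
gripper_width: 0.16
grip_force: 63.4
```

carry_out --series '[0, 0, 0, 0, 0, 0, 5, 0, 0, 0, 0, 0, 0, 5, 0, 0, 0, 0, 0, 0, 5, 0, 0, 0, 0, 0, 0, 5, 0, 0, 0, 0, 0, 0, 5]'

```text
time: 41.05
position: [0.549, -0.4376, 0.216]
eef_rot: [0.51, 0.86, -0.0, -0.0]
contact_force: [-6.3, 3.2, 6.2]
gripper_width: 0.163
grip_force: 63.2
```

```bash
python3 -c "from h import *;st()"
```

```text
t 41.05 tcp [ 0.549  -0.4376  0.216 ] toolx 118.7 z [-0.001 -0.    -1.   ] F [-6.3  3.2  6.2] w 13.9mm g 63.2 q6 0.30
```

Now I release, lift away towards the rack and check with the top camera.

carry_out --series '[0, 0, 0, 0, 0, 0, 40, 0, 0, 0, 0, 0, 0, 40, 0, 0, 0, 0, 0, 10, 40, 0, 0, 0, 0, 0, 40, 40, 0, 0, 0, 0, 5, 70, 40]'

```text
time: 41.55
position: [0.5497, -0.4332, 0.2841]
eef_rot: [0.51, 0.86, 0.0, -0.001]
contact_force: [0.6, -0.2, 1.5]
gripper_width: 0.469
grip_force: 0.0
```

carry_out --series '[0, 0, 0, -15, 35, 0, 40, 0, 0, 0, -30, 70, 0, 40, 0, 0, 0, -45, 105, 0, 40, 0, 0, 0, -60, 140, 0, 40, 0, 0, 0, -75, 175, 0, 40]'

```text
time: 42.05
position: [0.4749, -0.257, 0.2853]
eef_rot: [0.51, 0.86, 0.0, 0.001]
contact_force: [0.1, -0.4, 0.4]
gripper_width: 0.47
grip_force: 0.0
```

carry_out --series '[0, 0, 0, -15, 35, 0, 40, 0, 0, 0, -30, 70, 0, 40, 0, 0, 0, -45, 105, 0, 40, 0, 0, 0, -45, 105, 0, 40, 0, 0, 0, -45, 105, 0, 40]'

```text
time: 42.55
position: [0.4306, -0.1529, 0.2857]
eef_rot: [0.509, 0.861, -0.0, 0.002]
contact_force: [-0.1, 0.3, 0.5]
gripper_width: 0.469
grip_force: 0.0
```

Run:
```python
from h import *
st(); im,p=snap('top','t4.png'); st()
cv2.imwrite('pics/t4c.png',cv2.resize(im[130:250,370:530],(800,600),interpolation=cv2.INTER_CUBIC))
```

```text
t 42.55 tcp [ 0.4306 -0.1529  0.2857] toolx 118.8 z [ 0.003 -0.002 -1.   ] F [-0.1  0.3  0.5] w 40.0mm g 0.0 q6 0.58
t 42.60 tcp [ 0.4308 -0.1535  0.2852] toolx 118.7 z [ 0.002 -0.002 -1.   ] F [-0.1 -0.4 -0.6] w 40.0mm g 0.0 q6 0.58
```

View pics/t4c.png

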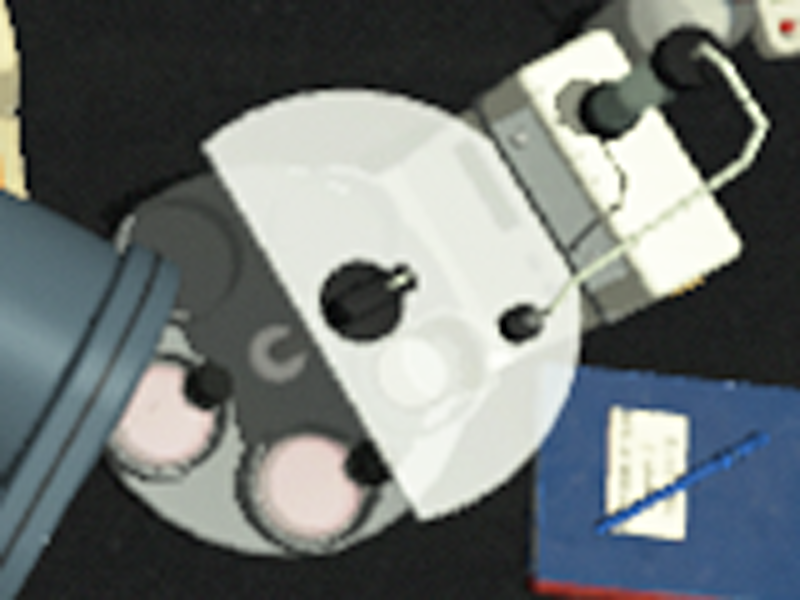

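Both flasks are stoppered, with the stoppers at (207,386) and (370,463). The beaker is under the tip, its floor seen at about (413,371), and the knob is back in its starting orientation. I check the beaker's offset and hand in.

Run:
```python
from h import *
p=ctrl.camera_params('top'); a=np.radians(118.7+144); T=np.array([.5497,-.438])+.088*np.array([np.cos(a),np.sin(a)])
b=atz(p,c1(413,371),.025)[:2]; d=np.linalg.norm(b-T); print(T,b,d)
if d<.014: print(ctrl.finish_job())
```

```text
[ 0.53851831 -0.52528671] [ 0.53981553 -0.52735549] 0.0024418472936454908
the job is handed in; nothing more can be done
None
```

The job is handed in, but the hand-in gave no verdict: both flasks are stoppered home, and the beaker stands about 2 mm from the delivery tip's axis with the carousel back at its starting detent.

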